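Lock the tube mixer with its lock pin

TASK

Lock the hand-cranked tube mixer for loading: take the red-headed lock pin from the yellow rack and stand it in the hole on top of the blue housing, slowly swing the crank away from the side it leans to until you feel the pin catch in the shaft's hidden cross-hole, then press the pin fully home through the shaft so that its head sits on the brass ring. Work gently: once the pin has caught do not force the crank against it, do not ram or lean hard on the pin, and leave the tubes, bottles, jar and tip box undisturbed.

Things in the scene. Friction and masses are not known exactly. Their poses are not given: they have to be found in the camera images.
- pin_head (a point): centre of the lock pin's head: red cylinder, 24 mm diameter, 25 mm tall, on a steel shank 10 mm diameter and 63 mm long (90 g). Own z points up along the pin; the head's underside is 12.5 mm below this point, its top 12.5 mm above. The pin starts upright in one of the rack's four holes, shank 40 mm deep, 23 mm of shank showing
- pin_tip (a point): lower end of the lock pin's shank (chamfered 2 mm), on the pin's axis, 75.5 mm below pin_head
- bore_mouth (a point): centre of the top of the brass seat ring (28 mm outside, 16 mm inside, 3 mm high) around the upright guide hole in the top of the blue housing (64 x 52 mm); 113 mm above the bench. The hole is 11.6 mm wide, 22 mm deep below the ring. A pin stood in it rests on the shaft below, its shank 35 mm out. Own axes are the mixer's: z up, y along the shaft towards the crank, x square to the shaft, away from the robot (yaw within 0.3 rad)
- shaft_axis (a point): point on the axis of the 30 mm steel shaft, 43 mm below bore_mouth, same axes; the crank turns about its y. One hidden cross-hole, 12.5 mm wide, flared to 19 mm below, at an unknown angle to the crank, new each time. When it comes under the pin, the pin falls 5 mm on to a stiff plug in it and then blocks the crank within 0.15 rad. Pressing the plug 30 mm down (about 5 N, no spring-back) brings the head on to the ring
- crank_grip (a point): middle of the crank's red handle: a cylinder 16 mm diameter, 52 mm long, parallel to the shaft, 70 mm from the shaft's axis and 81 mm along +y of shaft_axis; clear of the 10 mm thick crank arm by 26 mm. It does not spin on the arm
- crank (a joint): crank angle, rad: 0 upright, positive leaning to the mixer's +x (away from the robot), limits -1.25 and 1.25. Starts between -1.15 and -0.75 (leaning to the robot); the cross-hole comes into line somewhere between -0.35 and 0.75. Stays where left; friction takes about 2 N at the handle. A grey 88 mm disc with small tubes on the shaft's far end turns with it
- seat: the brass seat ring itself, fixed on the housing, origin at the centre of its underside (3 mm below bore_mouth); the pin's head finally rests on it
- rack: yellow fixed block 190 x 50 x 50 mm, origin at the centre of its underside; four holes along its own x at -67.5, -22.5, 22.5 and 67.5 mm (11.6 mm diameter, 40 mm deep), in which the lock pin and three capped tubes stand in any order
- tube0_mid (a point): tube with blue cap, 10 mm diameter, cap 14 mm, 65 mm tall, point half-way up; bystander
- tube1_mid (a point): another such tube with blue cap, point half-way up; bystander
- tube2_mid (a point): such a tube with white cap, point half-way up; bystander
- jar_mid (a point): clear jar, 90 mm diameter, 110 mm tall, half-way up; bystander
- bottle_mid (a point): amber bottle, 64 mm diameter, 150 mm tall, half-way up; bystander
- flask_mid (a point): clear bottle with blue cap, 60 mm diameter, 120 mm tall, half-way up; bystander
- tipbox_mid (a point): pipette-tip box 120 x 85 x 55 mm, half-way up; bystander

How it is judged:
By the outcome, as a careful person would: the job done as asked, in the order asked, and still so for the second after the job is handed in, with the robot touching nothing.
It also fails if it takes over 72 s, if anything falls off the work surface, if the arm or the gripper's body presses on something with over 40 N, if the wrist force passes 120 N, or if a joint passes its speed limit or range.

ROBOT

A 6-joint arm with a two-finger parallel gripper is mounted at the origin on the work surface. World frame = base frame: x ahead of the robot, y to its left, z up, the work surface at z = 0. Lengths are in m, angles in rad, forces in N, time in s.
With the tool pointing down it reaches from about 0.35 to 0.975 m from the base axis. Payload 4.9 kg.
Tool frame: the origin (TCP) lies at the very end of the fingers, on their centre line; the grasp point (between the pads) lies ctrl.grip_point_offset behind it (ctrl.grip_point_offset is the distance from the TCP to the grasp point, in m); z points along the fingers, y is the direction in which the jaws open and shut (so a half turn about z gives the same grasp; the last joint's range is limited). The gripper opens to 85 mm and grips with 20 to 120 N. Pads are 22 mm wide; open, the fingers measure 114 mm over their backs; the gripper's body (76 mm by 85 mm) begins 54 mm behind the grasp point. The pads swing forward as they close: fully open they stand 13 mm farther back than shut.
Start: joints at [1.167, 0.053, 1.613, -0, 1.476, -0.119], TCP at [0.176, 0.6, 0.231] pointing down, gripper open.
Joint ranges: [-3.01, 3.01], [-1.01, 2.22], [0.06, 2.58], [-1.02, 4.17], [0.09, 2.62], [-3.14, 3.14]. Speed limits (rad/s): [2.57, 2.57, 3.14, 3.14, 3.14, 3.14].

INTERFACE

Orientations are given as a rotation vector (axis times angle).
In Python, from station import ctrl gives the robot as it stands. The module is installed in compiled form; this text tells all that it offers.
- The arm moves only by the shell command python3 -m creep 'ROWS' [FORCE]. ROWS is JSON, a list of rows, each a list of 5 numbers: the closure in counts, from 0 (fully open) to 255 (shut), then the shift along the tool's x, y, z in mm, then the turn about the tool's z in rad. A call has 1 to 12 rows; each row is the pose to reach, as a shift and turn from the pose commanded when the call began, along the tool's axes at that moment; what a row does not reach only later rows make up. A row lasts 1/12 s, in which the tool goes at most 41.7 mm and 7.16 degrees, less where a joint would pass 70% of its speed; a pose out of reach is approached as far as the arm can. A call with a gripper value outside its range is refused whole. The fingers move at their own pace and stop on an object; FORCE is the grip in N (left out, the last holds). Time passes only in rows, so rows that repeat a pose let the fingers close. It gives the time, the measured TCP pose, the force and the opening at its end, in the units of the state.
- ctrl.get_obs(): the state, without advancing time (a new reading comes with each control period).
- ctrl.get_image(name): name is "side" or "top" or "wrist"; returns the picture (420x560x3 uint8, red, green, blue); there is no depth.
- ctrl.calibration(name): a dict with "fx", "fy", "cx", "cy" (pixels), "R" (3x3) and "t" (3): a world point X has camera coordinates R X + t. Camera axes: x right, y down, z forward; pixel columns grow to the right and rows downward; lengths in m; the calibration is good to about 2 mm. The wrist camera is an equidistant fisheye: a pixel r from the principal point sees the ray r / f radians off the axis. A picture is of the moment at which its call begins: read the wrist's pose just before it. calibration takes no time and is no camera call; for the wrist camera it gives the pose at the moment of the call.
- ctrl.finish_job(): hands the job in, once; it reports no verdict.
Trained networks look in the newest picture that a camera, given by its name, has taken for a name from the list of things; names that differ only in an ending like _2 or _b are one class to them, and where a whole thing is asked for, a point or a joint stands for the part that bears it (a point fixed in the world has none). Each returns a list of dicts, best first, with "conf" (0 to 1); they miss things now and then, are a little off and sometimes report something else, mostly with a low value. They report only what shows in the picture. A call takes as long as a camera call.
- ctrl.boxes_of(camera, label): "rect" ([left, top, width, height] in pixels, round what is visible of it).
- ctrl.outline_of(camera, label): "mask" (420x560 bool, what is visible of it) and "rect" ([left, top, width, height] in pixels, round what is visible of it).
The state is a dict: "t": time; "q": joint angles; "dq": joint speeds; "effort": joint torques, N m; "tool_pos": TCP position; "tool_rot": TCP orientation; "contact_force": force on the tool from outside, world axes, zero at the start; "wrist_torque": the same for the moment, N m; "opening": finger opening in m.
Only numpy, scipy, OpenCV 4.12 (cv2) and the standard library are available. Lean on these libraries where they do the work, as an engineer would, in place of code of your own. Each camera call takes 0.05 s, during which the arm holds its last target. There are 200 camera calls.

## Working session

There is one attempt and no reset: what is moved stays moved. The work goes in short steps, Python scripts to look and compute and a shell command to move; the robot and the scene stay as the last step left them, time stands still between calls to the robot, and variables do not carry over. Pictures are saved under pics/ and viewed, about 8 in all and at most 12, crops included, and the job is handed in when it is done.

```bash
mkdir -p pics
cat > h.py <<'E'
from station import ctrl
import numpy as np, cv2
from scipy.spatial.transform import Rotation as Ro
def ray(c,u,v):
    k=ctrl.calibration(c);R=np.array(k['R']);t=np.array(k['t'])
    x=(u-k['cx'])/k['fx'];y=(v-k['cy'])/k['fy']
    if c=='wrist':
        r=np.hypot(x,y);s=np.sin(r)/r if r>1e-9 else 1;d=np.array([x*s,y*s,np.cos(r)])
    else: d=np.array([x,y,1.])
    return -R.T@t,R.T@(d/np.linalg.norm(d))
def proj(c,X):
    k=ctrl.calibration(c);p=np.array(k['R'])@X+np.array(k['t'])
    if c=='wrist':
        a=np.arctan2(np.hypot(p[0],p[1]),p[2]);r=np.hypot(p[0],p[1]);return np.array([k['cx']+k['fx']*a*p[0]/r,k['cy']+k['fy']*a*p[1]/r])
    return np.array([k['cx']+k['fx']*p[0]/p[2],k['cy']+k['fy']*p[1]/p[2]])
def atz(c,u,v,z):
    o,d=ray(c,u,v);return o+d*(z-o[2])/d[2]
def tri(rs):
    A=sum(np.eye(3)-np.outer(d,d) for o,d in rs);b=sum((np.eye(3)-np.outer(d,d))@o for o,d in rs);return np.linalg.solve(A,b)
def save(c,n,crop=None,s=1):
    im=ctrl.get_image(c)[:,:,::-1]
    if crop: im=im[crop[1]:crop[3],crop[0]:crop[2]]
    cv2.imwrite('pics/'+n,cv2.resize(im,None,fx=s,fy=s,interpolation=cv2.INTER_CUBIC))
E
python3 - <<'E'
from h import *
np.set_printoptions(precision=4,suppress=True)
a=[ctrl.get_image(c)[:,:,::-1] for c in ('side','top','wrist')]
cv2.imwrite('pics/a.png',cv2.resize(np.hstack(a[:2]),(800,300)));cv2.imwrite('pics/t.png',cv2.resize(a[1],(800,600)))
cv2.imwrite('pics/s.png',cv2.resize(a[0],(800,600)))
for c in ('side','top','wrist'):
    for l in ('pin_head','seat','crank_grip','rack','shaft_axis'):
        for b in ctrl.boxes_of(c,l)[:2]: print(c,l,np.round(b['rect'],1),round(b['conf'],2))
    k=ctrl.calibration(c);print(c,k['fx'],k['cx'],k['cy'],-np.array(k['R']).T@np.array(k['t']))
o=ctrl.get_obs();print(o['tool_pos'],o['tool_rot'],o['t'],o['contact_force'],o['opening'],ctrl.grip_point_offset,Ro.from_rotvec(o['tool_rot']).as_matrix())
E
```

```text
side pin_head [263.9 262.6  17.8  22.4] 0.72
side pin_head [ 93.  318.   63.6  69.8] 0.56
side seat [320.3 175.7   4.7   3.9] 0.35
side crank_grip [302.  160.9  47.9  39.8] 0.94
side rack [199.1 264.4  89.7  41.1] 0.78
side shaft_axis [290.5 161.9  59.6  63.4] 0.7
side 378.92559164566507 279.4508371758329 210.25648448233275 [0.2361 0.5562 0.7125]
top pin_head [233.3 241.7   2.6   6.9] 0.63
top crank_grip [309.4 216.3  66.8  34.3] 0.85
top rack [210.3 192.3  38.3  63.7] 0.83
top shaft_axis [311.1 207.4  67.3  49.8] 0.98
top shaft_axis [396.2 196.7  34.9  27.3] 0.56
top 388.59010601986927 277.4037084104794 211.15968786721257 [0.4532 0.0089 1.2101]
wrist shaft_axis [  2.5 401.7  15.7  18.3] 0.58
wrist 325.19226210127806 283.2240477876463 215.2065262827504 [0.104  0.6206 0.3734]
[0.1756 0.5998 0.2313] [0.4458 3.1098 0.0001] 0.9 [-0.3606  0.0005 -0.1378] 0.08497858932585207 0.0187 [[-0.9597  0.2809  0.    ]
 [ 0.2809  0.9597  0.    ]
 [-0.      0.     -1.    ]]
```

View pics/t.png

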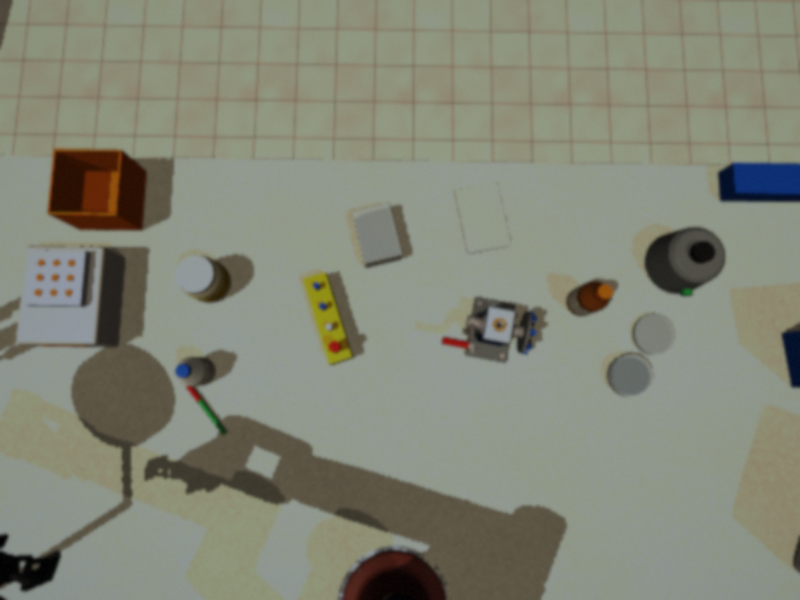

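View pics/s.png

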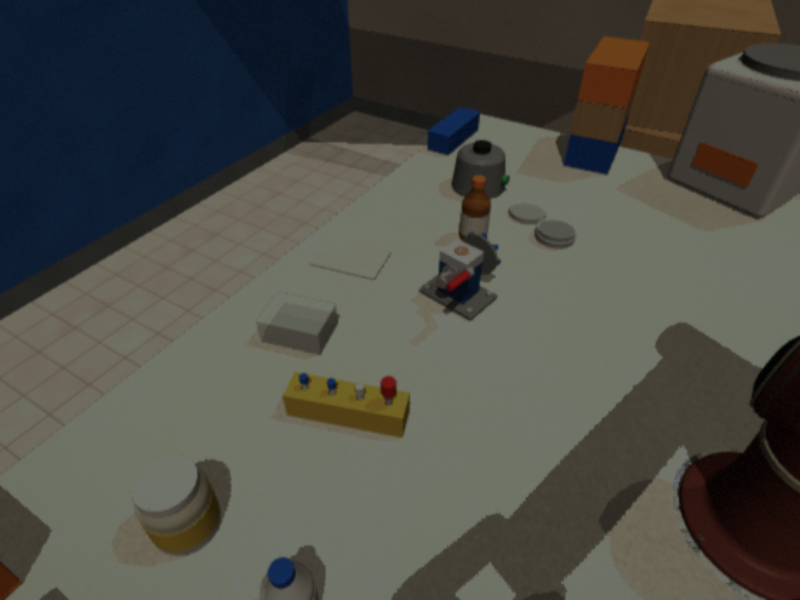

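The top view shows the red pin head at (336,346) in the rack's robot-side hole. The brass ring is at about (499,325) and the red handle at (455,343), both in the enlarged 800x600 picture. The side view agrees. Next I measure by colour.

```bash
cat > m.py <<'E'
from h import *
np.set_printoptions(precision=4,suppress=True)
def red(c,box):
    im=ctrl.get_image(c).astype(int);m=(im[...,0]>90)&(im[...,1]<60)&(im[...,2]<70)
    z=np.zeros_like(m);x,y,w,h=box;z[y:y+h,x:x+w]=1;m&=z
    v,u=np.nonzero(m);return u,v
E
python3 - <<'E'
from m import *
u,v=red('top',(225,230,25,25));ht=np.array([u.mean(),v.mean()]);print(len(u),ht)
us,vs=red('side',(255,255,35,35));hs=np.array([us.mean(),vs.mean()]);print(len(us),hs)
print('head',tri([ray('top',*ht),ray('side',*hs)]),atz('top',*ht,.0955),atz('side',*hs,.0855))
u,v=red('top',(300,225,40,30));print(len(u),u.min(),u.max(),v.min(),v.max())
gt=np.array([u.mean(),v.mean()])
us,vs=red('side',(290,180,60,30));gs=np.array([us.mean(),vs.mean()]);print(len(us),gt,gs)
print('grip',tri([ray('top',*gt),ray('side',*gs)]))
b=cv2.resize(ctrl.get_image('top')[195:265,300:400,::-1],(600,420),interpolation=cv2.INTER_CUBIC)
c=cv2.resize(ctrl.get_image('side')[155:225,285:355,::-1],(420,420),interpolation=cv2.INTER_CUBIC)
cv2.imwrite('pics/b.png',cv2.resize(np.hstack([b,c]),(800,330)))
E
```

```text
42 [234.4048 242.3333]
65 [271.4154 267.3538]
head [0.5229 0.1217 0.0896] [0.5222 0.121  0.0955] [0.525  0.1189 0.0855]
68 310 327 237 243
65 [318.7206 239.5   ] [321.1231 194.8615]
grip [ 0.5305 -0.1184  0.1176]
```

View pics/b.png

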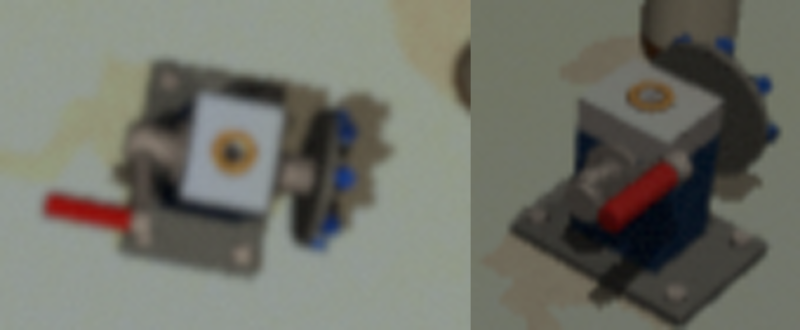

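The crop shows the brass ring at about (349.5,227.3) in the top image and (323.1,175.6) in the side image. The handle's slope puts the mixer's yaw near -0.15. Next I compute the ring position, refine the yaw and plan the pin grasp.

```bash
cat >> m.py <<'E'
def ring(c,box):
    im=cv2.cvtColor(ctrl.get_image(c),cv2.COLOR_RGB2HSV);x,y,w,h=box;s=im[y:y+h,x:x+w]
    m=((s[...,0]>8)&(s[...,0]<24)&(s[...,1]>110)&(s[...,2]>70)).astype(np.uint8)
    p=cv2.findNonZero(m);(cx,cy),a,an=cv2.fitEllipse(cv2.convexHull(p));return np.array([x+cx,y+cy]),a,len(p)
def local(P):  # world target for TCP -> tool shift mm
    o=ctrl.get_obs();return 1000*Ro.from_rotvec(o['tool_rot']).as_matrix().T@(np.array(P)-o['tool_pos'])
E
python3 - <<'E'
from m import *
a=ring('top',(338,216,24,24));b=ring('side',(310,166,26,20));print(a,b)
T=tri([ray('top',*a[0]),ray('side',*b[0])]);print('ring tri',T,atz('top',*a[0],.113),atz('side',*b[0],.113))
u,v=red('top',(300,225,40,30))
P=np.array([atz('top',x,y,.112)[:2] for x,y in zip(u,v)]);c=P.mean(0);w=np.linalg.svd(P-c)[2][0];w*=np.sign(w[1]);print('handle',c,'yaw',np.arctan2(-w[0],w[1]))
print('shift to above pin',local([.523,.1205,.13]), local([.523,.1205,.0695]))
E
```

```text
(array([349.0994, 227.0918]), (6.63896369934082, 8.075419425964355), 29) (array([322.9332, 175.0936]), (5.166759014129639, 8.736489295959473), 24)
ring tri [ 0.5681 -0.2061  0.1089] [ 0.5678 -0.2052  0.113 ] [ 0.5656 -0.2009  0.113 ]
handle [ 0.5317 -0.1187] yaw -0.1690343222490671
shift to above pin [-468.0765 -362.3733  101.2981] [-468.0766 -362.3703  161.7981]
```

```bash
python3 -m creep '[[0,-20,-15,0,-0.03],[0,-50,-40,0,-0.08],[0,-80,-62,0,-0.13],[0,-110,-85,0,-0.18],[0,-140,-108,0,-0.23],[0,-170,-131,0,-0.28],[0,-200,-155,0,-0.33],[0,-230,-178,0,-0.38],[0,-260,-201,0,-0.43],[0,-290,-224,0,-0.48],[0,-320,-247,0,-0.53],[0,-345,-267,0,-0.6]]' 30
python3 - <<'E'
from m import *
print(local([.523,.1205,.135]))
E
```

```text
t: 2.35
tool_pos: [0.4328, 0.2446, 0.2316]
tool_rot: [-0.496, 3.101, -0.0]
contact_force: [0.2, -0.3, 0.2]
opening: 0.0858
[ -46.8957 -145.9841   96.7233]
```

```bash
python3 -m creep '[[0,-8,-25,16,0],[0,-16,-50,32,0],[0,-24,-75,48,0],[0,-32,-100,64,0],[0,-40,-125,80,0],[0,-46,-142,92,0],[0,-47,-146,97,0],[0,-47,-146,97,0]]'
python3 - <<'E'
from m import *
save('wrist','w1.png',s=1.4)
u,v=red('wrist',(150,150,400,270));print(len(u),np.median(u),np.median(v),u.min(),u.max(),v.min(),v.max())
for b in ctrl.boxes_of('wrist','pin_head')[:2]:print(b)
o=ctrl.get_obs();R=Ro.from_rotvec(o['tool_rot']).as_matrix()
for d in (0,.02,.05): print(proj('wrist',o['tool_pos']+R@[0,0,d]))
print(proj('wrist',np.array([.523,.1205,.098])),local([.523,.1205,.0695]))
E
```

```text
t: 3.02
tool_pos: [0.521, 0.1214, 0.1326]
tool_rot: [0.489, -3.1, -0.001]
contact_force: [0.6, -0.3, 0.6]
opening: 0.0852
283 289.0 237.0 272 307 230 260
{'rect': [273.5, 214.4, 32.5, 51.4], 'conf': 0.62}
[283.599 275.561]
[283.5346 258.5939]
[283.4591 238.7674]
[278.5081 247.1246] [-0.3455 -2.9752 65.6869]
```

View pics/w1.png

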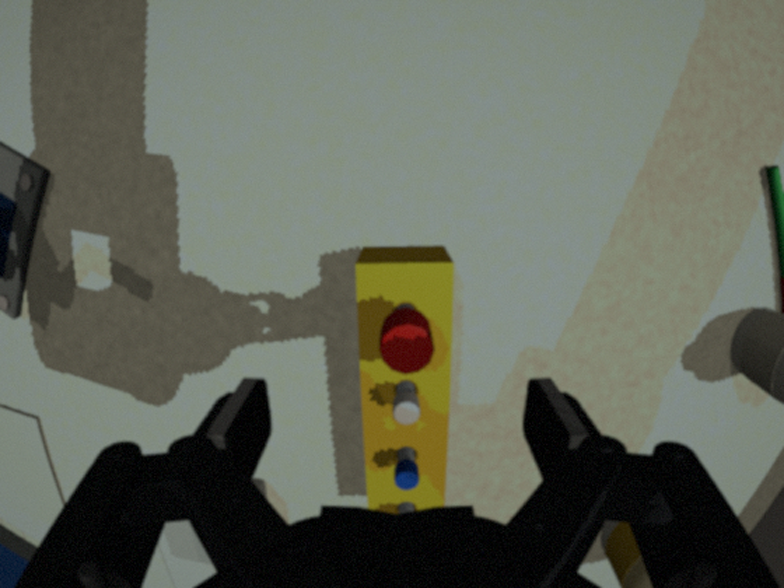

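The wrist view shows the red pin head with its top face centred near (407,350) of 784x588, so about (290.5,250) in the raw image. The rack lies square between the jaws and there is room on both sides.

Run:
```python
from m import *
im=ctrl.get_image('wrist');g=cv2.cvtColor(im,cv2.COLOR_RGB2HSV)
for v in range(212,270,3): 
    r=[(int(im[v,u,0])) for u in range(268,312) if im[v,u,0]>1.8*im[v,u,1] ]
    us=[u for u in range(262,318) if im[v,u,0]>2*im[v,u,1]]
    print(v,us[:1],us[-1:],int(np.mean(r)) if r else 0)
for p in ((290.5,249),(290.5,251)): P=atz('wrist',*p,.098);print(P,local([P[0],P[1],.0695]))
```

```text
212 [282] [317] 0
215 [296] [317] 0
218 [280] [317] 50
221 [277] [317] 53
224 [274] [317] 54
227 [272] [317] 60
230 [272] [317] 97
233 [270] [317] 111
236 [270] [317] 120
239 [270] [305] 98
242 [269] [305] 76
245 [269] [306] 76
248 [270] [305] 75
251 [271] [304] 75
254 [273] [303] 75
257 [262] [317] 75
260 [263] [315] 75
263 [263] [314] 0
266 [266] [317] 0
269 [297] [317] 0
[0.5222 0.1279 0.098 ] [-1.6854  4.1951 65.9316]
[0.5234 0.1283 0.098 ] [-2.9943  4.2069 65.9337]<stdin>:5: RuntimeWarning: overflow encountered in scalar multiply
```

```bash
python3 -m creep '[[0,-1,1,10,0],[0,-2,3,25,0],[0,-2,3,35,0],[0,-2,3,40,0],[0,-2,3,40,0],[0,-2,3,40,0]]'
python3 - <<'E'
from m import *
im=ctrl.get_image('wrist')
for b in ctrl.outline_of('wrist','pin_head')[:1]:
    m=b['mask'];print(b['conf'],b['rect'])
    for v in range(0,420,4):
        us=np.nonzero(m[v])[0]
        if len(us): print(v,us[0],us[-1],(us[0]+us[-1])/2)
o=ctrl.get_obs();print(proj('wrist',o['tool_pos']),o['tool_pos'])
cv2.imwrite('pics/w2.png',cv2.resize(im[150:360,140:420,::-1],(800,600)))
E
```

```text
t: 3.72
tool_pos: [0.5223, 0.126, 0.094]
tool_rot: [0.493, -3.102, 0.0]
contact_force: [-0.9, -0.2, 1.5]
opening: 0.0853
0.86 [261.3, 231.6, 46.5, 63.6]
232 283 286 284.5
236 278 291 284.5
240 274 294 284.0
244 269 300 284.5
248 265 304 284.5
252 264 305 284.5
256 262 306 284.0
260 262 306 284.0
264 261 307 284.0
268 260 306 283.0
272 260 307 283.5
276 260 307 283.5
280 261 305 283.0
284 262 304 283.0
288 267 301 284.0
292 271 295 283.0
[283.5965 275.565 ] [0.5231 0.126  0.095 ]
```

View pics/w2.png

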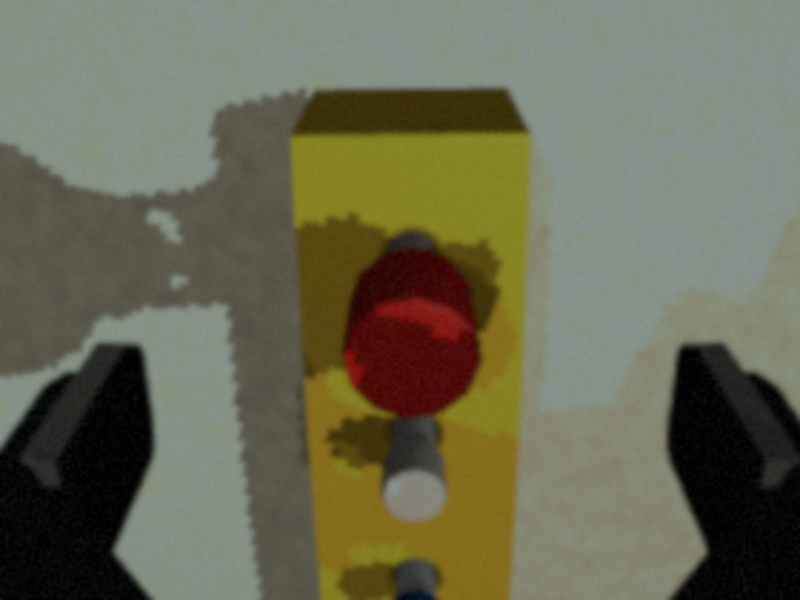

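The jaws are centred on the head laterally (284 against 283.6). The head's top face sits at v≈272.5, about 3 mm towards tool +x. I correct that, descend and close.

```bash
python3 -m creep '[[0,2.5,0,8,0],[0,2.5,0,16,0],[0,2.5,0,24,0],[0,2.5,0,25,0],[120,2.5,0,25,0],[180,2.5,0,25,0],[220,2.5,0,25,0],[255,2.5,0,25,0],[255,2.5,0,25,0],[255,2.5,0,25,0]]' 40
```

```text
t: 4.65
tool_pos: [0.5206, 0.1252, 0.0699]
tool_rot: [-0.493, 3.102, 0.0]
contact_force: [-0.6, 0.0, 1.3]
opening: 0.0227
```

```bash
python3 -m creep '[[255,0,0,-8,0],[255,0,0,-25,0],[255,0,0,-50,0],[255,0,0,-80,0],[255,0,0,-110,0],[255,0,0,-140,0],[255,0,0,-155,0],[255,0,0,-160,0],[255,0,0,-160,0]]'
python3 - <<'E'
from m import *
print(local([.566,-.201,.225]))
for b in ctrl.boxes_of('wrist','pin_head')[:1]: print(b)
E
```

```text
t: 5.4
tool_pos: [0.521, 0.1252, 0.2314]
tool_rot: [-0.493, 3.099, -0.0]
contact_force: [-0.0, -0.2, -0.4]
opening: 0.0229
[  58.3747 -324.065     6.4422]
{'rect': [260.4, 229.2, 46.2, 66.5], 'conf': 0.56}
```

```bash
python3 -m creep '[[255,3,-15,0,0],[255,8,-45,0,0],[255,13,-75,0,0],[255,19,-105,0,0],[255,24,-135,0,0],[255,30,-165,0,0],[255,35,-195,0,0],[255,40,-225,0,0],[255,46,-255,0,0],[255,51,-285,0,0],[255,56,-310,0,0],[255,58,-324,0,0]]'; python3 -m creep '[[255,0,0,0,0],[255,0,0,5,0],[255,0,0,5,0],[255,0,0,5,0]]'
python3 - <<'E'
from m import *
T=cv2.resize(ctrl.get_image('top')[190:270,300:400,::-1],(500,400),interpolation=cv2.INTER_CUBIC)
S=cv2.resize(ctrl.get_image('side')[80:220,270:375,::-1],(300,400),interpolation=cv2.INTER_CUBIC)
cv2.imwrite('pics/c.png',np.hstack([T,S]))
W=ctrl.get_image('wrist');cv2.imwrite('pics/w3.png',cv2.resize(W[120:330,140:420,::-1],(800,600),interpolation=cv2.INTER_CUBIC))
o=ctrl.get_obs();print(o['tool_pos'])
for l in('seat','pin_head','pin_tip'):
  for c in('wrist','side','top'):
    for b in ctrl.boxes_of(c,l)[:1]: print(c,l,np.round(b['rect'],1),b['conf'])
E
```

```text
t: 6.45
tool_pos: [0.5643, -0.203, 0.2263]
tool_rot: [0.489, -3.099, -0.003]
contact_force: [0.1, 0.6, -1.3]
opening: 0.0226
t: 6.78
tool_pos: [0.565, -0.1993, 0.223]
tool_rot: [0.495, -3.101, -0.003]
contact_force: [-0.1, -0.6, -0.8]
opening: 0.023
[ 0.5656 -0.1999  0.2244]
wrist seat [260.7 197.6  36.   31.3] 0.91
side seat [319.9 174.2   7.    6.4] 0.49
wrist pin_head [254.9 229.   52.5  98.6] 0.66
side pin_head [320.3 143.9   9.8  19.5] 0.59
wrist pin_tip [255.4 228.7  59.2  98.9] 0.58
side pin_tip [323.9 144.4   5.9  14.6] 0.37
```

View pics/w3.png

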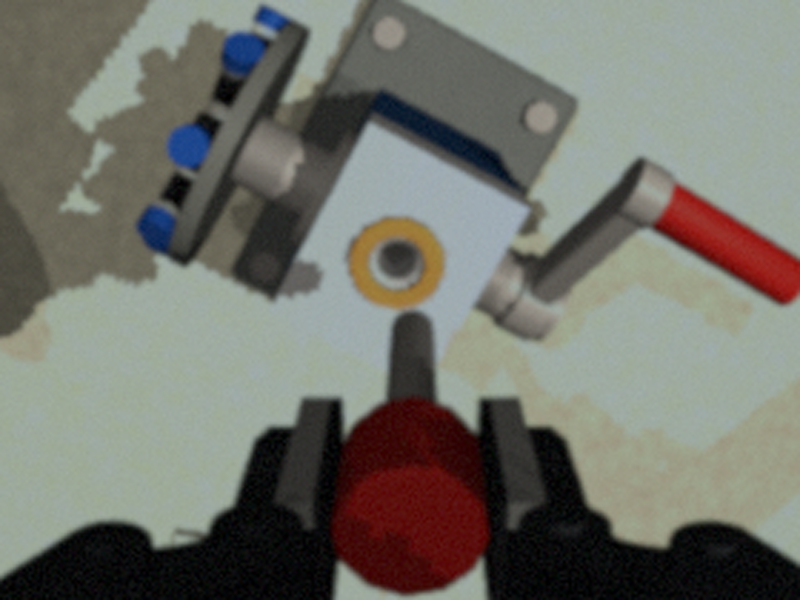

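View pics/c.png

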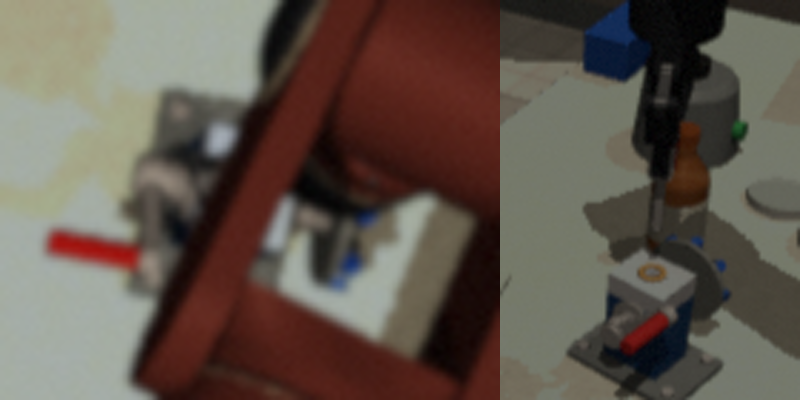

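The wrist view shows the ring at (397,261) in the crop, so raw (279.0,211.4). The pin hangs straight between the jaws with the end of its tip near (413,313), raw (284.6,229.6). The next script works out the offset.

Run:
```python
from m import *
o=ctrl.get_obs();R=Ro.from_rotvec(o['tool_rot']).as_matrix()
r=ring('wrist',(255,190,50,42));print(r)
P=atz('wrist',*r[0],.113);P2=atz('wrist',278.96,211.35,.113);print(P,P2,local(P),local(P2))
W=ctrl.get_image('wrist')[:,:,::-1]
# project ideal pin: tip edge circle (r=3 at tip, r=5 2mm up), head-top circle, for x offsets
for dx in (-2,0,2):
  for dz in (60,):
    f=lambda rr,zz:np.array([proj('wrist',o['tool_pos']+R@[dx/1e3+rr*np.cos(a),rr*np.sin(a),zz]) for a in np.linspace(0,6.28,37)])
    a=f(.003,.060);b=f(.005,.058);c=f(.012,-.028);print(dx,'tip top v',a[:,1].min(),b[:,1].min(),'width',np.ptp(b[:,0]),'u',b[:,0].mean(),'headtop v',c[:,1].min(),c[:,1].max(),c[:,0].min(),c[:,0].max())
```

```text
(array([279.9262, 211.7093]), (30.385480880737305, 31.62352180480957), 455)
[ 0.5667 -0.2035  0.113 ] [ 0.5666 -0.2044  0.113 ] [ -0.2899  -2.7691 111.3562] [  0.0142  -3.5536 111.3562]
-2 tip top v 231.94004039816315 230.1139648384524 width 15.188265459090701 u 283.45423522144483 headtop v 286.04097981008243 333.1866283650979 255.01736320909077 312.48283972550615
0 tip top v 229.0899752271706 227.22371900279865 width 15.235796035052545 u 283.4573393366437 headtop v 281.6944235650244 329.6033694591163 254.82659666147788 312.6882280374709
2 tip top v 226.22206407778665 224.31545435017583 width 15.282838299387208 u 283.4604507368264 headtop v 277.28300340316525 325.95903075064376 254.63607557022982 312.8934614373891
```

```bash
python3 -m creep '[[255,0,-1,5,0],[255,0.3,-2,14,0],[255,0.3,-3,24,0],[255,0.3,-3.8,33,0],[255,0.3,-3.8,39,0],[255,0.3,-3.8,42,0],[255,0.3,-3.8,42,0],[255,0.3,-3.8,42,0]]'
python3 - <<'E'
from m import *
o=ctrl.get_obs();R=Ro.from_rotvec(o['tool_rot']).as_matrix();print(o['tool_pos'],o['contact_force'])
r=ring('wrist',(245,190,70,50));print(r)
W=ctrl.get_image('wrist')[190:280,223:343,::-1];W=cv2.convertScaleAbs(W,alpha=1.8)
cv2.imwrite('pics/w4.png',cv2.resize(W,(800,600),interpolation=cv2.INTER_CUBIC))
f=lambda rr,zz:np.array([proj('wrist',o['tool_pos']+R@[rr*np.cos(a),rr*np.sin(a),zz]) for a in np.linspace(0,6.28,37)])
b=f(.005,.058);print(b.min(0),b.max(0))
P=atz('wrist',*r[0],.113);print(local(P))
E
```

```text
t: 8.15
tool_pos: [0.5664, -0.2046, 0.1821]
tool_rot: [0.493, -3.102, -0.0]
contact_force: [0.8, -0.0, -1.0]
opening: 0.0227
[ 0.5664 -0.2046  0.1821] [ 0.7507 -0.0173 -0.9605]
(array([284.539 , 229.0535]), (34.950565338134766, 37.784420013427734), 494)
[276.346  226.1787] [291.5303 240.4087]
[-0.5432  0.7689 69.9826]
```

View pics/w4.png

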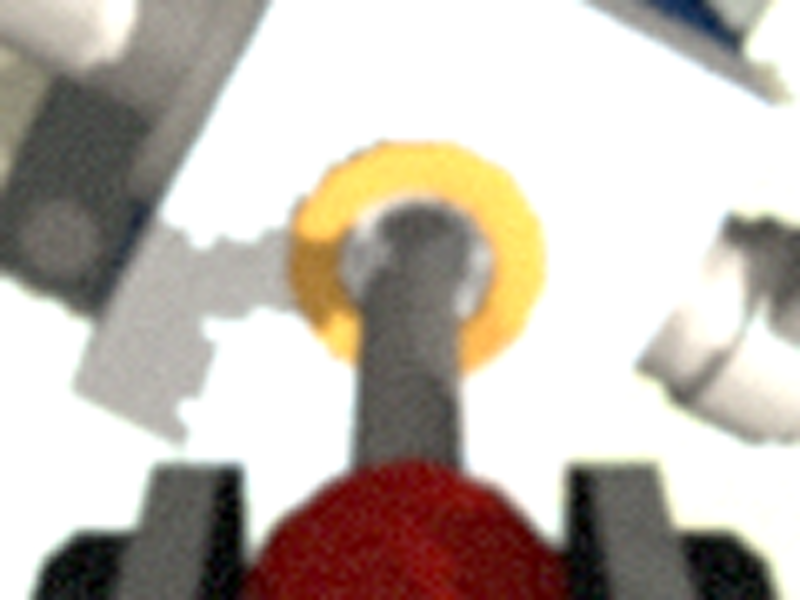

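The contrast crop shows the ring at about (417,268), so raw (285.5,230.2). The pin is nearly over it and still needs about 1 mm each way. I shift and lower gently.

```bash
python3 -m creep '[[255,-0.9,0.9,0,0],[255,-0.9,0.9,3,0],[255,-0.9,0.9,6,0],[255,-0.9,0.9,8,0],[255,-0.9,0.9,9.5,0],[255,-0.9,0.9,11,0],[255,-0.9,0.9,12,0],[255,-0.9,0.9,13,0],[255,-0.9,0.9,13,0]]'
python3 - <<'E'
from station import ctrl
o=ctrl.get_obs();print(o['tool_pos'],o['contact_force'],o['wrist_torque'])
E
```

```text
t: 9.0
tool_pos: [0.5669, -0.2034, 0.169]
tool_rot: [0.493, -3.102, -0.0]
contact_force: [-0.1, -0.5, -1.0]
opening: 0.0226
[ 0.56687702 -0.20344229  0.16902494] [-0.14316476 -0.51857183 -0.97337391] [ 0.01643525  0.01016851 -0.00113099]
```

```bash
python3 -m creep '[[255,0,0,1,0],[255,0,0,2,0],[255,0,0,3,0],[255,0,0,4,0],[255,0,0,5,0],[255,0,0,5,0],[255,0,0,5,0]]'
python3 - <<'E'
from station import ctrl
o=ctrl.get_obs();print(o['tool_pos'],o['contact_force'],o['wrist_torque'])
E
```

```text
t: 9.58
tool_pos: [0.567, -0.2035, 0.1642]
tool_rot: [0.493, -3.103, -0.0]
contact_force: [-0.4, 0.3, -1.2]
opening: 0.0228
[ 0.56695637 -0.20347479  0.16420209] [-0.44867057  0.34493301 -1.1985878 ] [-0.03707063  0.00550116  0.02378691]
```

```bash
python3 -m creep '[[255,0,0,1.5,0],[255,0,0,3,0],[255,0,0,4.5,0],[255,0,0,6,0],[255,0,0,7.5,0],[255,0,0,9,0],[255,0,0,10.5,0],[255,0,0,12,0],[255,0,0,13.5,0],[255,0,0,15,0],[255,0,0,15,0]]'
python3 - <<'E'
from station import ctrl
o=ctrl.get_obs();print(o['tool_pos'],o['contact_force'],o['wrist_torque'])
E
```

```text
t: 10.5
tool_pos: [0.5668, -0.2034, 0.1489]
tool_rot: [0.493, -3.102, -0.001]
contact_force: [0.5, 0.2, -0.7]
opening: 0.0225
[ 0.5667753  -0.20342251  0.14885202] [ 0.53659923  0.23214084 -0.74753588] [-0.03109132  0.02264352  0.01982474]
```

```bash
python3 -m creep '[[255,0,0,1,0],[255,0,0,2,0],[255,0,0,3,0],[255,0,0,3.5,0],[255,0,0,3.5,0],[170,0,0,3.5,0],[120,0,0,3.5,0],[80,0,0,3.5,0],[60,0,0,3.5,0],[60,0,0,3.5,0]]'
python3 - <<'E'
from m import *
o=ctrl.get_obs();print(o['tool_pos'],o['contact_force'],o['opening'])
c=[.567,-.2034];y=-.16
a=np.array([np.cos(y),np.sin(y)]);b=np.array([-np.sin(y),np.cos(y)])
for th in(-1.0,-.9):
  g=np.array(c)+.081*b+.07*np.sin(th)*a;print(th,g,.07+.07*np.cos(th))
E
```

```text
t: 11.33
tool_pos: [0.5671, -0.2035, 0.146]
tool_rot: [-0.493, 3.102, -0.0]
contact_force: [-0.3, 0.8, 0.2]
opening: 0.0654
[ 0.5671 -0.2035  0.146 ] [-0.3142  0.8066  0.1929] 0.06544997948388656
-1.0 [ 0.5218 -0.1141] 0.10782116141076979
-0.9 [ 0.5258 -0.1147] 0.11351269777894651
```

```bash
python3 -m creep '[[60,0,0,-4,0],[60,0,0,-14,0],[60,0,0,-28,0],[60,0,0,-45,0],[60,0,0,-62,0],[60,0,0,-75,0],[60,0,0,-80,0],[60,0,0,-80,0]]'
python3 - <<'E'
from m import *
o=ctrl.get_obs();print(o['tool_pos'],o['q'])
for c in('side','wrist'):
  ctrl.get_image(c)
  for l in('pin_head','seat','crank_grip'):
    for b in ctrl.boxes_of(c,l)[:1]: print(c,l,np.round(b['rect'],1),b['conf'])
im=ctrl.get_image('wrist').astype(int);m=(im[...,0]>80)&(im[...,0]>2.2*im[...,1])&(im[...,0]>2*im[...,2]);v,u=np.nonzero(m);k=(u>330)
P=np.array([atz('wrist',x,y,.115)[:2] for x,y in zip(u[k],v[k])]);print(len(P));c=np.median(P,0);w=np.linalg.svd(P-c)[2][0];w*=np.sign(w[1]);t=(P-c)@w;cc=c+w*(t.min()+t.max())/2
print('handle',cc,'yaw',np.arctan2(-w[0],w[1]),np.ptp(t),proj('wrist',np.array([.567,-.2034,.173])))
S=cv2.resize(ctrl.get_image('side')[130:220,270:375,::-1],(350,300));W=cv2.resize(im.astype(np.uint8)[...,::-1],(440,300))
cv2.imwrite('pics/d.png',np.hstack([S,W]))
E
```

```text
t: 12.0
tool_pos: [0.5681, -0.204, 0.2288]
tool_rot: [-0.493, 3.099, -0.004]
contact_force: [0.2, 0.4, -0.9]
opening: 0.0653
[ 0.5681 -0.204   0.2288] [-0.4681  0.001   1.6698 -0.      1.4663 -2.3541]
side pin_head [197.3 261.6  92.7  44.5] 0.7
side seat [318.2 152.1  14.7  25.8] 0.68
side crank_grip [291.6 164.7  56.6  61.5] 0.67
wrist pin_head [393.5 361.1  35.3  45.4] 0.54
wrist seat [267.1 196.2  34.   23.9] 0.64
wrist crank_grip [191.3 123.  236.2 118.5] 0.91
833
handle [ 0.5312 -0.1106] yaw -0.18712836892616333 0.0514587197969579 [283.1767 238.0909]
```

View pics/d.png

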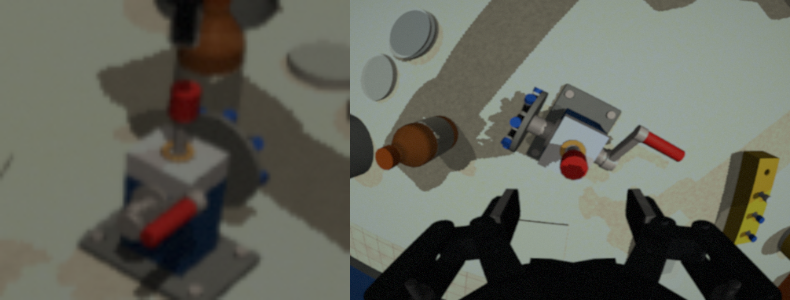

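The side and wrist views show the pin standing upright in the ring with the gripper clear of it, and the crank still leaning to the robot at about -0.83 rad. I will push the handle with shut fingers from the robot side.

```bash
cat >> m.py <<'E'
B=np.array([.567,-.2034]);psi=-.18
A=np.array([np.cos(psi),np.sin(psi)]);Bb=np.array([-np.sin(psi),np.cos(psi)])
def mix(P): d=np.array(P)[:2]-B;return np.array([d@A,d@Bb,P[2]])*1000
def world(x,y,z): return np.r_[B+(A*x+Bb*y)/1000,z/1000]
E
python3 -c "
from m import *
print(world(-91,83,105),local(world(-91,83,228.8)))"
```

```text
[ 0.4923 -0.1054  0.105 ] [ 40.4402 116.2181  -3.4604]
```

```bash
python3 -m creep '[[100,4,12,0,0.05],[150,10,30,0,0.12],[200,17,50,0,0.22],[255,24,70,0,0.32],[255,31,90,0,0.42],[255,37,107,0,0.49],[255,40,115,0,0.495],[255,40,116,0,0.495],[255,40,116,0,0.495]]' 40
python3 - <<'E'
from m import *
o=ctrl.get_obs();print(mix(o['tool_pos']),local(world(-91,83,105)),o['contact_force'],o['opening'])
im=ctrl.get_image('wrist').astype(int);m=(im[...,0]>80)&(im[...,0]>2.2*im[...,1])&(im[...,0]>2*im[...,2])
n,l,s,c=cv2.connectedComponentsWithStats(m.astype(np.uint8));print([(list(s[i]),c[i]) for i in range(1,n) if s[i][4]>80])
S=cv2.resize(ctrl.get_image('side')[130:220,270:375,::-1],(350,300));W=cv2.resize(im.astype(np.uint8)[...,::-1],(440,300))
cv2.imwrite('pics/e.png',np.hstack([S,W]))
E
```

```text
t: 13.25
tool_pos: [0.4932, -0.1057, 0.226]
tool_rot: [0.279, 3.128, -0.001]
contact_force: [1.3, -0.2, 0.6]
opening: -0.0002
[-90.071   82.9282 226.0436] [  1.0375   0.1251 121.0427] [ 1.2893 -0.2286  0.5743] -0.00023857842771444045
[([np.int32(251), np.int32(246), np.int32(61), np.int32(18), np.int32(875)], array([280.3966, 253.9451]))]
```

View pics/e.png

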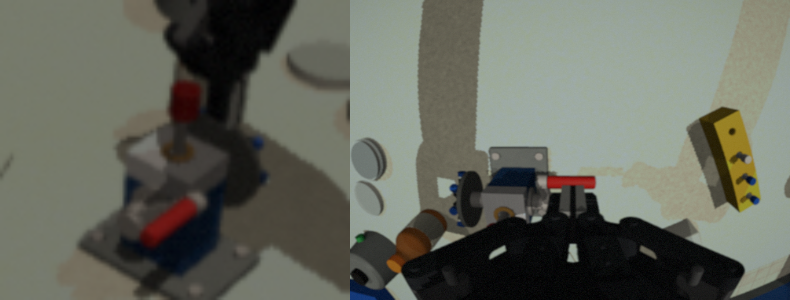

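The wrist view shows the handle level in the image, so the yaw is aligned, and it lies beyond the fingers. The side camera still sees the pin head. I descend on the robot side of the handle.

```bash
python3 -c "
from m import *
print(mix(atz('wrist',280.4,254,.117)))"
python3 -m creep '[[255,1,0,8,0],[255,1,0,24,0],[255,1,0,42,0],[255,1,0,60,0],[255,1,0,78,0],[255,1,0,96,0],[255,1,0,110,0],[255,1,0,118,0],[255,1,0,120,0],[255,1,0,120,0]]'
cat > pin.py <<'E'
from m import *
o=ctrl.get_obs();f=np.array(o['contact_force']);print('mix',mix(o['tool_pos']),'Fmix',f[:2]@A,f[:2]@Bb,f[2],'t',o['t'])
u,v=[],[]
for _ in range(2):
    im=ctrl.get_image('side').astype(float);w=np.clip(im[...,0]-1.6*np.maximum(im[...,1],im[...,2])-15,0,60);w[:150]=0;w[190:]=0;w[:,:305]=0;w[:,345:]=0
    sub=w[150:190,305:345];n,l,s,c=cv2.connectedComponentsWithStats((sub>5).astype(np.uint8))
    for i in range(1,n):
        if s[i][4]>15:
            k=l==i;yy,xx=np.nonzero(k);q=sub[k];print('  red',np.round(305+(xx*q).sum()/q.sum(),2),np.round(150+(yy*q).sum()/q.sum(),2),s[i][4])
E
sed -i 's/150:190/140:215/;s/w\[:150\]/w[:140]/;s/w\[190:\]/w[215:]/;s/150+(yy/140+(yy/;s/305:345/290:360/;s/:305\]/:290]/;s/345:\]/360:]/;s/305+(xx/290+(xx/' pin.py; python3 pin.py
```

```text
[-52.9245  80.1656 117.    ]
t: 14.18
tool_pos: [0.4917, -0.1056, 0.105]
tool_rot: [-0.282, -3.127, -0.001]
contact_force: [-0.2, 0.9, 0.3]
opening: -0.0003
mix [-91.5987  82.7568 105.0036] Fmix -0.4111942463633967 0.8788855209877516 0.2978309634824307 t 14.1833
  red 317.17 197.81 67
  red 317.15 197.8 68
```

Run:
```python
from m import *
im=ctrl.get_image('side');print(im[150:178:3,318:334:2].tolist()[3:6])
cv2.imwrite('pics/f.png',cv2.resize(im[110:220,260:385,::-1],(750,660))[:600])
```

```text
[[[125, 129, 113], [111, 114, 99], [4, 4, 4], [6, 5, 6], [12, 12, 10], [7, 6, 10], [12, 10, 11], [6, 7, 9]], [[122, 123, 109], [80, 69, 58], [10, 9, 10], [7, 6, 7], [9, 8, 9], [11, 12, 12], [12, 11, 12], [14, 16, 13]], [[121, 114, 98], [112, 105, 89], [33, 21, 15], [6, 7, 6], [14, 13, 13], [11, 9, 10], [3, 6, 7], [12, 12, 11]]]
```

View pics/f.png

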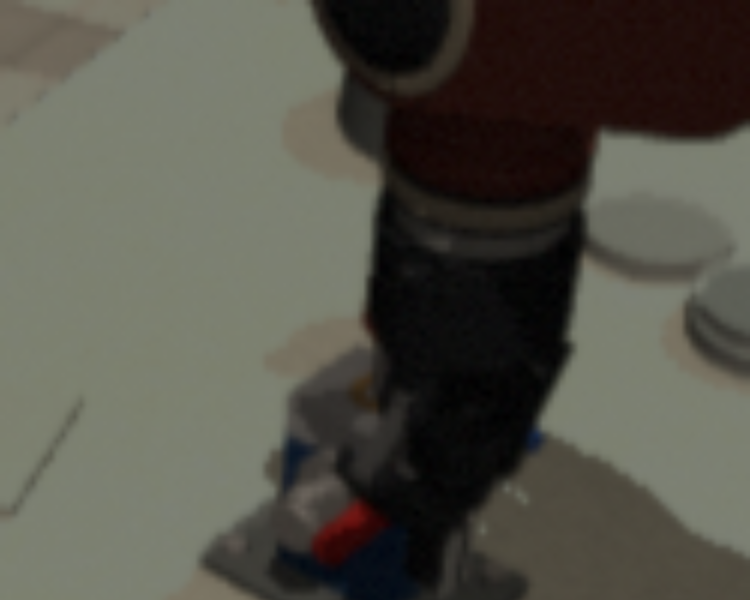

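The gripper hides the pin from the side camera. I will turn the wrist so its camera looks down on the pin head, and cage the handle loosely with the fingers.

```bash
python3 -m creep '[[255,0,0,-10,0],[255,0,0,-28,0],[255,0,0,-48,-0.1],[255,0,0,-68,-0.22],[220,0,0,-86,-0.34],[180,0,0,-98,-0.46],[150,0,0,-100,-0.58],[150,0,0,-100,-0.7],[150,0,0,-100,-0.82],[150,0,0,-100,-0.94],[150,0,0,-100,-1.06],[150,0,0,-100,-1.18]]';python3 -m creep '[[150,0,0,0,-0.1],[150,0,0,0,-0.18],[150,0,0,0,-0.18]]'; python3 -c "
from m import *
o=ctrl.get_obs();print(o['q'],o['opening'],local(world(-53,82,205)),local(world(-53,82,105)))"
```

```text
t: 15.33
tool_pos: [0.4925, -0.1056, 0.2077]
tool_rot: [-1.514, 2.751, -0.003]
contact_force: [-0.4, 0.2, -0.9]
opening: 0.0353
t: 15.58
tool_pos: [0.4925, -0.1055, 0.2076]
tool_rot: [-1.749, 2.608, -0.003]
contact_force: [-0.0, 0.1, -0.3]
opening: 0.0352
[-0.359  -0.2297  1.9173  0.      1.4516 -3.1114] 0.03517543333971122 [ -6.9356 -37.1731   2.6936] [ -6.928  -36.9306 102.6933]
```

```bash
python3 -m creep '[[150,-2,-8,0,0.04],[150,-5,-24,0,0.08],[150,-7,-35,0,0.08],[150,-7,-37,0,0.08],[150,-7,-37,0,0.08]]'
cat > head.py <<'E'
from m import *
o=ctrl.get_obs();f=np.array(o['contact_force']);print('mix',mix(o['tool_pos']),'Fmix',np.round([f[:2]@A,f[:2]@Bb,f[2]],1),'t',o['t'],'q6',o['q'][5])
im=ctrl.get_image('wrist').astype(int);m=((im[...,0]>45)&(im[...,0]>2.2*im[...,1])&(im[...,0]>2*im[...,2])).astype(np.uint8)
n,l,s,c=cv2.connectedComponentsWithStats(m)
for i in range(1,n):
    if s[i][4]>150:
        h=cv2.convexHull(cv2.findNonZero((l==i).astype(np.uint8)));(cc,r)=cv2.minEnclosingCircle(h)
        print(' red rect',s[i].tolist(),'cen',c[i].round(1),'hullA',cv2.contourArea(h),'minrect',cv2.minAreaRect(h))
E
python3 head.py
python3 - <<'E'
from m import *
o=ctrl.get_obs()
print('exp handle',proj('wrist',world(-52,81,117)),'exp head',proj('wrist',world(0,0,173)),'tcp',proj('wrist',o['tool_pos']))
for l in('pin_head','crank_grip'):
    for b in ctrl.boxes_of('wrist',l)[:2]: print(l,b)
print(local(world(-53,82,105)))
E
```

```text
t: 16.0
tool_pos: [0.5293, -0.1132, 0.2066]
tool_rot: [-1.641, 2.679, -0.001]
contact_force: [-0.3, 1.1, 0.2]
opening: 0.0348
mix [-53.2143  81.9876 206.6175] Fmix [-0.5  1.1  0.2] t 16.0 q6 -3.018114526998064
 red rect [140, 124, 42, 38, 1152] cen [158.6 141.6] hullA 1183.5 minrect ((158.45001220703125, 140.65000915527344), (35.417503356933594, 42.058292388916016), 18.43494987487793)
 red rect [264, 187, 36, 66, 1153] cen [282.1 219.7] hullA 1140.0 minrect ((282.2384338378906, 220.36300659179688), (65.0239486694336, 18.37373924255371), 72.6459732055664)
exp handle [281.071  219.2942] exp head [151.5756 143.9804] tcp [283.8867 275.9986]
pin_head {'rect': [140.6, 125.3, 47.5, 37.3], 'conf': 0.73}
crank_grip {'rect': [126.4, 37.2, 178.4, 218.1], 'conf': 0.76}
crank_grip {'rect': [317.3, 347.6, 68.0, 26.9], 'conf': 0.47}
[ -0.2151  -1.0868 101.0535]
```

The handle is where I predicted and the pin head is in the wrist view. I descend over the handle.

```bash
python3 -m creep '[[150,0,-1,8,0],[150,0,-1,22,0],[150,0,-1,38,0],[150,0,-1,54,0],[150,0,-1,70,0],[150,0,-1,84,0],[150,0,-1,94,0],[150,0,-1,99,0],[150,0,-1,101,0],[150,0,-1,101,0]]'; python3 head.py; python3 -c "
from m import *
print(local(world(-43,82,105)),local(world(-33,82,105)))
o=ctrl.get_obs()
for z in (173,168): print(proj('wrist',world(0,0,z)))"
```

```text
t: 16.98
tool_pos: [0.5295, -0.1134, 0.1043]
tool_rot: [1.642, -2.678, -0.001]
contact_force: [-0.5, 0.2, -0.2]
opening: 0.0351
mix [-52.9793  81.8156 104.318 ] Fmix [-0.6  0.1 -0.2] t 16.9833 q6 -3.019394981015465
 red rect [11, 133, 89, 81, 4151] cen [ 46.1 168.7] hullA 4781.5 minrect ((47.21804428100586, 164.79132080078125), (66.26127624511719, 93.30303955078125), 37.72499465942383)
 red rect [251, 238, 59, 101, 3003] cen [281.6 288.2] hullA 3021.0 minrect ((281.45001220703125, 289.8500061035156), (99.92796325683594, 32.57145690917969), 71.56505584716797)
[-2.9866 -8.9857  0.1127] [ -5.8525 -18.5662   0.1181]
[ 31.0834 178.5255]
[ 41.3474 175.1587]
```

```bash
cat >> head.py <<'E'
def model(drop):
    p=[proj('wrist',world(12*np.cos(a),12*np.sin(a),z-drop)) for z in(148,173) for a in np.linspace(0,6.28,40)]
    h=cv2.convexHull(np.float32(p));M=cv2.moments(h);return np.round([M['m10']/M['m00'],M['m01']/M['m00'],M['m00']],1)
obs=None
for i in range(1,n):
    if s[i][4]>150 and s[i][0]<220:
        h=cv2.convexHull(cv2.findNonZero((l==i).astype(np.uint8)));M=cv2.moments(h);obs=np.round([M['m10']/M['m00'],M['m01']/M['m00'],M['m00']],1)
print('obs',obs,'model0',model(0),'model5',model(5))
E
python3 head.py | tail -1
python3 -m creep '[[150,-0.4,-1.4,0,0],[150,-0.9,-2.9,0,0],[150,-1.3,-4.3,0,0],[150,-1.7,-5.7,0,0],[150,-2.2,-7.2,0,0],[150,-2.6,-8.6,0,0],[150,-3,-10,0,0],[150,-3.4,-11.5,0,0],[150,-3.9,-12.9,0,0],[150,-4.3,-14.4,0,0],[150,-4.7,-15.8,0,0],[150,-5.2,-17.2,0,0]]'; python3 head.py
```

```text
obs [  53.2  168.3 4816.5] model0 [  54.8  171.1 6447.2] model5 [  63.5  168.4 5964.1]
t: 18.08
tool_pos: [0.5387, -0.1148, 0.1045]
tool_rot: [1.635, -2.659, -0.028]
contact_force: [-36.9, 5.4, 27.1]
opening: 0.035
mix [-43.6589  82.1118 104.4668] Fmix [-37.2  -1.3  27.1] t 18.0833 q6 -3.0151735935666264
 red rect [32, 119, 93, 82, 4784] cen [ 68.7 155.3] hullA 5383.0 minrect ((69.79979705810547, 151.3187255859375), (72.5752944946289, 95.23878479003906), 35.639808654785156)
 red rect [271, 232, 55, 102, 2954] cen [300.3 282.1] hullA 3008.5 minrect ((300.93243408203125, 284.4054260253906), (100.5773696899414, 32.864097595214844), 72.89727020263672)
obs [  72.9  155.  5383. ] model0 [  71.   159.9 7259.5] model5 [  79.4  157.7 6641. ]
```

The push pressed the handle downwards against the flat pad: the force is -37 N in x and +27 N in z, so the handle is self-locking by friction. The pin has not dropped. I back off now and follow the handle's arc upwards instead.

```bash
python3 -m creep '[[150,1.2,4,0,0],[150,2.3,7.7,0,0],[150,2.9,9.6,0,0],[150,2.9,9.6,0,0]]'; python3 head.py;  python3 -c "
from m import *
print(local(world(-43,82,105)))"
```

```text
t: 18.47
tool_pos: [0.5372, -0.1148, 0.1048]
tool_rot: [1.642, -2.678, -0.001]
contact_force: [-3.2, 0.6, 0.9]
opening: 0.0355
mix [-45.2018  81.8304 104.784 ] Fmix [-3.2  0.   0.9] t 18.4667 q6 -3.01697455029513
 red rect [28, 124, 91, 81, 4530] cen [ 64.  159.7] hullA 5181.5 minrect ((65.8254623413086, 155.38388061523438), (70.61610412597656, 95.10771942138672), 38.21102523803711)
 red rect [267, 234, 58, 101, 3027] cen [296.7 284.6] hullA 3083.0 minrect ((297.3999938964844, 285.70001220703125), (100.24420166015625, 32.57145690917969), 71.56504821777344)
obs [  68.4  159.7 5181.5] model0 [  67.   163.7 6963.3] model5 [  75.6  161.3 6400.8]
[-0.7723 -2.0704 -0.3064]
```

```bash
python3 -m creep '[[150,-0.3,-0.9,-0.9,0],[150,-0.5,-1.8,-1.8,0],[150,-0.8,-2.7,-2.7,0],[150,-1,-3.5,-3.6,0],[150,-1.3,-4.4,-4.5,0],[150,-1.5,-5.2,-5.3,0],[150,-1.8,-6,-6.1,0],[150,-2,-6.7,-6.8,0],[150,-2,-6.7,-6.8,0]]'; python3 head.py
```

```text
t: 19.27
tool_pos: [0.5438, -0.116, 0.1117]
tool_rot: [1.642, -2.676, -0.004]
contact_force: [-6.8, 1.1, 5.4]
opening: 0.0353
mix [-38.4635  81.8658 111.7232] Fmix [-6.9 -0.1  5.4] t 19.2667 q6 -3.0149923955770164
 red rect [62, 113, 88, 77, 4484] cen [ 98.2 148.5] hullA 4905.5 minrect ((98.9230728149414, 145.11538696289062), (71.00162506103516, 87.91998291015625), 33.690067291259766)
 red rect [268, 233, 57, 101, 3028] cen [297.3 283.4] hullA 3058.5 minrect ((298.20001220703125, 284.60003662109375), (99.92797088623047, 32.88768768310547), 71.56504821777344)
obs [ 101.7  147.9 4905.5] model0 [  93.4  153.1 6485.5] model5 [ 101.1  151.2 5942.2]
```

```bash
python3 -m creep '[[150,-0.4,-1.3,-1.7,0],[150,-0.8,-2.6,-2.8,0],[150,-1.2,-4,-3.9,0],[150,-1.6,-5.4,-4.9,0],[150,-2,-6.8,-5.8,0],[150,-2.4,-8.1,-6.7,0],[150,-2.9,-9.6,-7.6,0],[150,-3.3,-11,-8.5,0],[150,-3.7,-12.5,-9.3,0],[150,-4.2,-14,-10.1,0],[150,-4.2,-14,-10.1,0]]'; python3 head.py
```

```text
t: 20.23
tool_pos: [0.5595, -0.1189, 0.1221]
tool_rot: [-1.642, 2.678, -0.001]
contact_force: [-3.0, -0.2, 2.5]
opening: 0.0349
mix [-22.5466  81.7715 122.0596] Fmix [-2.9 -0.7  2.5] t 20.2333 q6 -3.0105814238318036
 red rect [120, 93, 80, 74, 4208] cen [155.4 128.9] hullA 4366.0 minrect ((154.94847106933594, 128.86598205566406), (70.05888366699219, 75.1356201171875), 23.96249008178711)
 red rect [267, 233, 58, 101, 2996] cen [296.8 283.8] hullA 3033.0 minrect ((297.28497314453125, 284.9976806640625), (99.79298400878906, 32.572975158691406), 72.18110656738281)
obs [ 157.   128.5 4366. ] model0 [ 144.9  133.5 5745.6] model5 [ 150.7  132.6 5240.3]
```

```bash
python3 -m creep '[[150,-0.2,-0.8,-0.5,0],[150,-0.5,-1.6,-0.9,0],[150,-0.7,-2.3,-1.2,0],[150,-0.9,-3.1,-1.5,0],[150,-1.2,-3.9,-1.8,0],[150,-1.4,-4.7,-2.1,0],[150,-1.6,-5.5,-2.4,0],[150,-1.6,-5.5,-2.4,0]]'; python3 head.py
```

```text
t: 20.95
tool_pos: [0.5648, -0.1199, 0.1243]
tool_rot: [-1.642, 2.678, -0.001]
contact_force: [-2.6, 0.6, 2.6]
opening: 0.035
mix [-17.0923  81.8007 124.2871] Fmix [-2.7  0.1  2.6] t 20.95 q6 -3.0090350008804214
 red rect [138, 87, 71, 73, 4150] cen [173.2 123.1] hullA 4131.5 minrect ((173.0, 123.0), (72.0, 70.0), 90.0)
 red rect [267, 233, 58, 102, 3008] cen [296.5 284. ] hullA 3051.0 minrect ((296.3096923828125, 285.38665771484375), (100.24879455566406, 32.636844635009766), 72.75853729248047)
obs [ 173.4  122.9 4131.5] model0 [ 161.1  127.4 5555.3] model5 [ 166.3  126.8 5060.7]
```

```bash
python3 -m creep '[[150,-0.2,-0.8,-0.3,0],[150,-0.5,-1.6,-0.6,0],[150,-0.7,-2.4,-0.9,0],[150,-1,-3.2,-1.1,0],[150,-1.2,-4,-1.4,0],[150,-1.4,-4.8,-1.6,0],[150,-1.6,-5.5,-1.8,0],[150,-1.6,-5.5,-1.8,0]]'; python3 head.py
```

```text
t: 21.67
tool_pos: [0.5704, -0.121, 0.126]
tool_rot: [-1.642, 2.678, -0.0]
contact_force: [-2.1, -0.2, 2.0]
opening: 0.0351
mix [-11.4581  81.7149 125.965 ] Fmix [-2.  -0.6  2. ] t 21.6667 q6 -3.007543957503148
 red rect [156, 82, 72, 72, 4140] cen [191.7 117.4] hullA 4098.0 minrect ((191.5, 117.5), (71.0, 71.0), 90.0)
 red rect [266, 233, 59, 102, 3044] cen [296.4 284.1] hullA 3105.0 minrect ((297.1499938964844, 285.45001220703125), (100.24419403076172, 32.8876838684082), 71.56505584716797)
obs [ 191.8  117.4 4098. ] model0 [ 177.5  121.4 5391.5] model5 [ 182.   121.1 4906.1]
```

```bash
python3 -m creep '[[150,-0.2,-0.8,-0.2,0],[150,-0.5,-1.6,-0.4,0],[150,-0.7,-2.4,-0.6,0],[150,-1,-3.2,-0.8,0],[150,-1.2,-4.1,-1,0],[150,-1.5,-5,-1.2,0],[150,-1.7,-5.7,-1.3,0],[150,-1.7,-5.7,-1.3,0]]'; python3 head.py
```

```text
t: 22.38
tool_pos: [0.5762, -0.122, 0.1273]
tool_rot: [-1.642, 2.678, -0.0]
contact_force: [-2.2, 1.0, 1.7]
opening: 0.0353
mix [ -5.5162  81.7044 127.2515] Fmix [-2.3  0.6  1.7] t 22.3833 q6 -3.006034907726642
 red rect [173, 78, 71, 70, 3846] cen [207.4 112.2] hullA 3810.5 minrect ((207.30001831054688, 112.40000915527344), (67.9764633178711, 69.31810760498047), 26.56505012512207)
 red rect [266, 233, 59, 102, 3064] cen [296.5 284.1] hullA 3124.0 minrect ((297.29998779296875, 285.3999938964844), (100.24419403076172, 33.203914642333984), 71.56505584716797)
obs [ 207.5  112.3 3810.5] model0 [ 194.3  115.3 5236. ] model5 [ 198.2  115.3 4760.2]
```

```bash
python3 -m creep '[[150,-0.2,-0.8,-0.1,0],[150,-0.5,-1.6,-0.2,0],[150,-0.7,-2.4,-0.3,0],[150,-1,-3.2,-0.4,0],[150,-1.2,-4.1,-0.6,0],[150,-1.5,-5,-0.7,0],[150,-1.7,-5.7,-0.8,0],[150,-1.7,-5.7,-0.8,0]]'; python3 head.py
```

```text
t: 23.1
tool_pos: [0.582, -0.1231, 0.128]
tool_rot: [-1.642, 2.678, -0.0]
contact_force: [-2.1, -0.0, 0.7]
opening: 0.0351
mix [  0.38    81.7145 128.024 ] Fmix [-2.  -0.4  0.7] t 23.1 q6 -3.0044693652399923
 red rect [194, 70, 70, 70, 3871] cen [228.8 104.8] hullA 3831.5 minrect ((228.5, 104.5), (69.0, 69.0), 90.0)
 red rect [266, 233, 59, 102, 3062] cen [296.4 284. ] hullA 3120.0 minrect ((297.20001220703125, 285.1000061035156), (100.24420166015625, 33.203914642333984), 71.56504821777344)
obs [ 228.8  104.8 3831.5] model0 [ 211.   109.  5108.9] model5 [ 214.3  109.4 4641.2]
```

```bash
python3 -m creep '[[150,-0.2,-0.8,0,0],[150,-0.5,-1.6,-0.1,0],[150,-0.7,-2.4,-0.1,0],[150,-1,-3.2,-0.2,0],[150,-1.2,-4.1,-0.2,0],[150,-1.5,-5,-0.3,0],[150,-1.7,-5.7,-0.3,0],[150,-1.7,-5.7,-0.3,0]]'; python3 head.py
```

```text
t: 23.82
tool_pos: [0.5879, -0.1241, 0.1283]
tool_rot: [-1.642, 2.678, -0.0]
contact_force: [-1.5, 0.7, 0.9]
opening: 0.0351
mix [  6.3292  81.7293 128.315 ] Fmix [-1.6  0.4  0.9] t 23.8167 q6 -3.002925645787729
 red rect [212, 65, 71, 70, 3904] cen [247.4  98.9] hullA 3867.5 minrect ((247.0, 99.5), (69.0, 70.0), 90.0)
 red rect [266, 233, 59, 102, 3042] cen [296.5 284.1] hullA 3112.5 minrect ((297.25, 285.25), (99.92797088623047, 33.203914642333984), 71.56505584716797)
obs [ 247.3   99.  3867.5] model0 [ 228.   102.8 5020. ] model5 [ 230.6  103.4 4557.1]
```

```bash
python3 -m creep '[[150,-0.2,-0.8,0,0],[150,-0.5,-1.6,0,0],[150,-0.7,-2.4,0,0],[150,-1,-3.2,0,0],[150,-1.2,-4.1,0.1,0],[150,-1.5,-5,0.1,0],[150,-1.7,-5.7,0.2,0],[150,-1.7,-5.7,0.2,0]]'; python3 head.py
```

```text
t: 24.53
tool_pos: [0.5937, -0.1252, 0.1281]
tool_rot: [-1.642, 2.678, -0.0]
contact_force: [-2.0, -0.5, 1.8]
opening: 0.0354
mix [ 12.2239  81.7322 128.0904] Fmix [-1.9 -0.9  1.8] t 24.5333 q6 -3.001492431641792
 red rect [231, 59, 71, 70, 3947] cen [266.  93.] hullA 3901.5 minrect ((266.0, 93.5), (69.0, 70.0), 90.0)
 red rect [267, 233, 58, 102, 3015] cen [296.7 284.1] hullA 3060.0 minrect ((297.5500183105469, 285.1499938964844), (99.92797088623047, 32.57146072387695), 71.56504821777344)
obs None model0 [ 245.5   96.3 5004.4] model5 [ 247.2   97.3 4538.7]
```

```bash
sed -i 's/s\[i\]\[0\]<220/c[i][1]<200/' head.py; python3 -m creep '[[150,-0.2,-0.8,0,0],[150,-0.5,-1.6,0.1,0],[150,-0.7,-2.4,0.2,0],[150,-1,-3.2,0.3,0],[150,-1.2,-4.1,0.4,0],[150,-1.5,-5,0.5,0],[150,-1.7,-5.7,0.7,0],[150,-1.7,-5.7,0.7,0]]'; python3 head.py
```

```text
t: 25.25
tool_pos: [0.5994, -0.1263, 0.1274]
tool_rot: [1.642, -2.678, -0.0]
contact_force: [-3.1, 0.3, 3.2]
opening: 0.0351
mix [ 18.0539  81.6938 127.356 ] Fmix [-3.1 -0.2  3.2] t 25.25 q6 -3.000036193613873
 red rect [250, 53, 72, 71, 3968] cen [285.1  87.1] hullA 3946.5 minrect ((285.1191711425781, 87.15283203125), (70.4699478149414, 69.9660873413086), 30.25643539428711)
 red rect [267, 233, 58, 102, 2996] cen [296.7 284. ] hullA 3083.0 minrect ((297.5500183105469, 285.1499938964844), (99.92797088623047, 32.57145690917969), 71.56504821777344)
obs [ 285.1   87.2 3946.5] model0 [ 264.    90.2 5117.6] model5 [ 264.9   91.5 4634.3]
```

```bash
python3 -m creep '[[150,-0.2,-0.8,0.1,0],[150,-0.5,-1.6,0.3,0],[150,-0.7,-2.4,0.5,0],[150,-1,-3.2,0.6,0],[150,-1.2,-4.1,0.8,0],[150,-1.4,-4.9,1,0],[150,-1.7,-5.5,1.2,0],[150,-1.7,-5.5,1.2,0]]'; python3 head.py
```

```text
t: 25.97
tool_pos: [0.6048, -0.1272, 0.1262]
tool_rot: [1.642, -2.677, -0.001]
contact_force: [-5.6, 0.5, 3.9]
opening: 0.0352
mix [ 23.562   81.7277 126.1725] Fmix [-5.6 -0.5  3.9] t 25.9667 q6 -2.9985988288570202
 red rect [267, 47, 74, 70, 3967] cen [304.7  81.1] hullA 3937.0 minrect ((304.74615478515625, 81.06922912597656), (70.8238296508789, 68.83927917480469), 29.74488067626953)
 red rect [267, 233, 58, 102, 3020] cen [296.9 283.9] hullA 3069.0 minrect ((296.73431396484375, 285.2549133300781), (100.24879455566406, 32.93324661254883), 72.75853729248047)
obs [ 304.5   81.2 3937. ] model0 [ 282.    84.4 5246.7] model5 [ 282.    86.  4745.5]
```

Run:
```python
from m import *
k=ctrl.calibration('wrist');C=-np.array(k['R']).T@np.array(k['t']);print('cam mix',mix(C))
im=ctrl.get_image('wrist')
for off in ((0,0),(-4,0),(0,0)):
  for d in (0,5):
    p=np.float32([proj('wrist',world(off[0]+12*np.cos(a),off[1]+12*np.sin(a),173-d)) for a in np.linspace(0,6.28,60)]);print(off,d,p.min(0),p.max(0),cv2.contourArea(p))
b=ctrl.outline_of('wrist','pin_head')
for x in b[:1]: print(x['conf'],x['rect'],x['mask'].sum())
print(im[81,255:350:4].tolist()); print(im[35:135:4,304].tolist())
```

```text
cam mix [  2.6522   9.7107 268.3029]
(0, 0) 0 [240.3773  44.182 ] [323.6056 124.722 ] 5259.464390822308
(0, 0) 5 [242.4779  47.7499] [321.585  124.3921] 4757.072167892271
(-4, 0) 0 [253.5803  40.5429] [336.7171 120.865 ] 5237.9648483294295
(-4, 0) 5 [255.0343  44.2705] [334.0669 120.7253] 4739.70527836337
(0, 0) 0 [240.3773  44.182 ] [323.6056 124.722 ] 5259.464390822308
(0, 0) 5 [242.4779  47.7499] [321.585  124.3921] 4757.072167892271
0.67 [265.9, 45.6, 74.6, 72.4] 4534
[[104, 103, 102], [89, 70, 48], [89, 65, 27], [39, 0, 3], [84, 11, 8], [98, 21, 15], [98, 24, 20], [99, 20, 21], [100, 22, 17], [99, 26, 24], [98, 17, 17], [96, 19, 11], [96, 17, 17], [96, 19, 15], [92, 17, 12], [93, 18, 14], [94, 16, 12], [92, 14, 16], [93, 12, 11], [92, 21, 15], [93, 12, 14], [89, 11, 12], [100, 98, 95], [102, 103, 98]]
[[101, 100, 85], [100, 103, 98], [103, 102, 100], [94, 25, 24], [90, 13, 11], [98, 19, 20], [100, 26, 21], [99, 24, 21], [95, 10, 11], [97, 19, 14], [98, 20, 18], [98, 24, 21], [98, 21, 21], [93, 14, 11], [97, 22, 18], [96, 19, 20], [95, 19, 17], [96, 21, 20], [93, 14, 16], [93, 18, 19], [72, 13, 13], [116, 119, 115], [120, 126, 121], [99, 102, 100], [109, 113, 111]]
```

Run:
```python
from m import *
import h
k0=ctrl.calibration('wrist');o=ctrl.get_obs();p0=np.array(o['tool_pos']);R=np.array(k0['R'])
log=[(-45.2,81.83,104.8,91,81),(-38.5,81.87,111.7,88,77),(-22.5,81.8,122.06,80,74),(-17.1,81.8,124.3,71,73),(-11.5,81.7,126,72,72),(-5.5,81.7,127.25,71,70),(.38,81.7,128,70,70),(6.3,81.7,128.3,71,70),(12.2,81.7,128.1,71,70),(18.05,81.7,127.4,72,71),(23.56,81.7,126.2,74,70)]
for L in log:
    dp=world(*L[:3])-p0;k=dict(k0);k['t']=np.array(k0['t'])-R@dp
    ctrl_cal=lambda c:k
    def pr(X):
        p=R@X+k['t'];a=np.arctan2(np.hypot(p[0],p[1]),p[2]);r=np.hypot(p[0],p[1]);return [k['cx']+k['fx']*a*p[0]/r,k['cy']+k['fy']*a*p[1]/r]
    out=[]
    for d in(0,5):
        q=np.array([pr(world(12*np.cos(a)-0,12*np.sin(a),173-d)) for a in np.linspace(0,6.28,60)]);out.append(np.ptp(q,axis=0).round(1))
    print(L[0],'obs',L[3:],'m0',out[0],'m5',out[1])
```

```text
-45.2 obs (91, 81) m0 [59.7 84. ] m5 [59.  80.5]
-38.5 obs (88, 77) m0 [63.2 81.8] m5 [62.  78.3]
-22.5 obs (80, 74) m0 [69.8 79.1] m5 [67.5 75.6]
-17.1 obs (71, 73) m0 [71.7 78.7] m5 [69.1 75.1]
-11.5 obs (72, 72) m0 [73.6 78.5] m5 [70.7 74.9]
-5.5 obs (71, 70) m0 [75.6 78.5] m5 [72.4 74.8]
0.38 obs (70, 70) m0 [77.3 78.6] m5 [73.9 74.9]
6.3 obs (71, 70) m0 [78.9 78.8] m5 [75.3 75.1]
12.2 obs (71, 70) m0 [80.4 79.2] m5 [76.6 75.4]
18.05 obs (72, 71) m0 [81.9 79.7] m5 [77.9 75.9]
23.56 obs (74, 70) m0 [83.2 80.5] m5 [79.1 76.6]
```

```bash
cat > side.py <<'E'
from m import *
im=ctrl.get_image('side').astype(int);m=((im[...,0]>45)&(im[...,0]>2*im[...,1])&(im[...,0]>1.8*im[...,2])).astype(np.uint8);m[:125]=0;m[225:]=0;m[:,:280]=0;m[:,380:]=0
n,l,s,c=cv2.connectedComponentsWithStats(m)
print('side',[(s[i].tolist(),c[i].round(2).tolist()) for i in range(1,n) if s[i][4]>8])
for z in(160.5,155.5): print('exp head cen',proj('side',world(0,0,z)))
for b in ctrl.boxes_of('side','pin_head')[:2]: print(np.round(b['rect'],1),b['conf'])
E
python3 side.py
```

```text
side [([331, 127, 8, 6, 32], [334.22, 129.38]), ([323, 157, 8, 8, 45], [326.76, 159.84]), ([291, 177, 7, 8, 42], [294.38, 180.69])]
exp head cen [324.2967 159.5684]
exp head cen [324.1451 161.181 ]
[320.5 157.6  11.   22.4] 0.57
```

```bash
python3 -m creep '[[150,0.7,2.2,0,0],[150,0.7,2.2,-10,0],[150,0.7,2.2,-28,0],[150,0.7,2.2,-48,0],[150,0.7,2.2,-68,0],[150,0.7,2.2,-86,0],[150,0.7,2.2,-96,0],[150,0.7,2.2,-100,0],[150,0.7,2.2,-100,0]]'; python3 side.py
python3 - <<'E'
from m import *
im=ctrl.get_image('side')
for v in range(148,184): print(v,im[v,318:334:2,0].tolist(),im[v,318:334:2,2].tolist())
E
python3 head.py
```

```text
t: 26.97
tool_pos: [0.6036, -0.1271, 0.2276]
tool_rot: [-1.641, 2.676, -0.004]
contact_force: [0.5, 1.2, 0.1]
opening: 0.035
side [([331, 127, 9, 5, 32], [334.34, 129.19]), ([321, 156, 10, 13, 101], [325.71, 161.98]), ([293, 172, 17, 13, 105], [300.9, 178.14])]
exp head cen [324.2967 159.5684]
exp head cen [324.1451 161.181 ]
148 [119, 118, 92, 35, 40, 46, 49, 50] [108, 107, 82, 10, 3, 13, 10, 7]
149 [118, 118, 80, 37, 42, 47, 48, 50] [108, 108, 72, 19, 11, 13, 10, 10]
150 [118, 119, 76, 42, 44, 46, 49, 49] [107, 109, 67, 28, 18, 10, 12, 8]
151 [119, 119, 66, 43, 49, 49, 50, 50] [108, 110, 58, 34, 34, 21, 14, 9]
152 [118, 119, 65, 44, 49, 50, 52, 52] [109, 108, 56, 34, 37, 34, 29, 25]
153 [118, 118, 63, 43, 50, 53, 53, 57] [107, 107, 54, 33, 41, 41, 41, 43]
154 [110, 118, 55, 45, 50, 54, 53, 56] [99, 107, 47, 35, 39, 42, 41, 44]
155 [85, 109, 51, 47, 53, 54, 55, 57] [71, 98, 43, 31, 35, 39, 43, 44]
156 [74, 79, 45, 53, 57, 56, 53, 57] [59, 64, 34, 19, 21, 27, 38, 45]
157 [74, 71, 46, 62, 65, 66, 57, 56] [59, 56, 27, 12, 9, 17, 30, 45]
158 [74, 71, 49, 69, 84, 84, 67, 55] [58, 56, 18,
[... 1616 characters left out ...]
 104]
181 [85, 110, 118, 118, 118, 118, 116, 91] [78, 106, 114, 114, 114, 113, 110, 84]
182 [74, 87, 109, 118, 119, 116, 103, 73] [67, 81, 105, 114, 114, 111, 98, 66]
183 [73, 75, 87, 109, 118, 110, 70, 70] [65, 68, 81, 105, 114, 104, 64, 63]
mix [ 20.8691  81.8378 224.5384] Fmix [ 0.3 -0.  -0.1] t 27.1167 q6 -2.9991379640999463
 red rect [268, 84, 37, 35, 1039] cen [286.2 101.1] hullA 1013.5 minrect ((286.0, 101.0), (34.0, 36.0), 90.0)
 red rect [278, 184, 35, 68, 1213] cen [295.6 217.8] hullA 1203.5 minrect ((295.8211364746094, 218.40367126464844), (66.37736511230469, 18.9649600982666), 73.3007583618164)
obs [ 286.1  101.2 1013.5] model0 [ 277.6  102.4 1290.3] model5 [ 277.7  102.8 1226.3]
```

Run:
```python
import cv2,numpy as np
for f in('d','e'):
    im=cv2.imread(f'pics/{f}.png')[:,:350,::-1];im=cv2.resize(im,(105,90),interpolation=cv2.INTER_AREA).astype(int)
    m=((im[...,0]>45)&(im[...,0]>2*im[...,1])&(im[...,0]>1.8*im[...,2])).astype(np.uint8)
    n,l,s,c=cv2.connectedComponentsWithStats(m)
    print(f,[((s[i][:2]+[270,130]).tolist(),s[i][2:].tolist(),(c[i]+[270,130]).round(2).tolist()) for i in range(1,n) if s[i][4]>8])
from m import *
for z in(113,): print(proj('side',world(0,0,z)))
```

```text
d [([332, 130], [6, 2, 11], [334.27, 130.45]), ([321, 154], [9, 13, 103], [324.94, 159.91]), ([312, 189], [17, 15, 114], [320.11, 196.2])]
e [([322, 154], [8, 6, 38], [325.61, 156.84]), ([312, 189], [17, 15, 115], [320.14, 196.15])]
[322.8969 174.4615]
```

The side camera shows the pin head about 2.1 px lower than before (159.9 to 162.0), which is roughly a 5–6 mm drop. The handle force also rose from 2 N to about 6 N. The pin has caught, near θ≈0.2. I ease the crank back a few mm so the hole is centred under the pin instead of bearing against it.

```bash
python3 -m creep '[[150,1.5,5,2,0],[150,3,10,12,0],[150,3.7,12.4,30,0],[150,3.7,12.4,50,0],[150,3.7,12.4,70,0],[150,3.7,12.4,88,0],[150,3.7,12.4,98,0],[150,3.7,12.4,100,0],[150,3.7,12.4,100,0]]'; python3 head.py; python3 -m creep '[[150,0.3,1,0,0],[150,0.6,1.9,0,0],[150,0.9,2.9,0,0],[150,1.1,3.8,0,0],[150,1.1,3.8,0,0]]'; python3 head.py
```

```text
t: 27.92
tool_pos: [0.5891, -0.1242, 0.1249]
tool_rot: [1.642, -2.677, -0.003]
contact_force: [-0.4, -0.0, 0.4]
opening: 0.0353
mix [  7.6042  81.8615 124.9376] Fmix [-0.4 -0.1  0.4] t 27.9167 q6 -3.0023742273110137
 red rect [214, 61, 73, 72, 4197] cen [249.9  96.4] hullA 4145.5 minrect ((250.0, 96.5), (71.0, 72.0), 90.0)
 red rect [244, 241, 60, 101, 3054] cen [275.4 291.8] hullA 3091.0 minrect ((274.79730224609375, 293.62542724609375), (100.81608581542969, 33.58749008178711), 71.2413558959961)
obs [ 249.9   96.5 4145.5] model0 [ 233.6  100.  5196.3] model5 [ 236.   100.8 4707.5]
t: 28.38
tool_pos: [0.5864, -0.1238, 0.1268]
tool_rot: [-1.642, 2.678, -0.001]
contact_force: [-0.1, -0.2, 0.3]
opening: 0.0351
mix [  4.7999  81.7341 126.8403] Fmix [-0.  -0.3  0.3] t 28.3833 q6 -3.003280148775974
 red rect [207, 65, 72, 71, 4024] cen [242.3  99.7] hullA 3976.5 minrect ((242.5, 100.0), (70.0, 71.0), 90.0)
 red rect [239, 241, 61, 100, 3004] cen [270.6 291.1] hullA 3042.5 minrect ((270.2799987792969, 292.9599914550781), (99.95697021484375, 33.392948150634766), 70.55996704101562)
obs [ 242.3   99.7 3976.5] model0 [ 222.6  104.1 5199.3] model5 [ 225.4  104.7 4714.2]
```

```bash
python3 - <<'E'
from m import *
p=proj('side',world(0,0,160.5))
J=np.array([proj('side',world(1,0,160.5))-p,proj('side',world(0,1,160.5))-p,proj('side',world(0,0,159.5))-p]).T;print(J)
d=np.array([.77,2.07]);print('x,drop',np.linalg.solve(J[:,[0,2]],d),'y,drop',np.linalg.solve(J[:,[1,2]],d))
E
python3 - <<'E'
from m import *
o=ctrl.get_obs();print(local(world(-3,81.7,126)))
E
```

```text
[[-0.3105 -0.2329 -0.0304]
 [-0.1454  0.1621  0.3234]]
x,drop [-2.9759  5.0625] y,drop [-4.4318  8.6228]
[2.2812 7.4275 0.6551]
```

Solving for lean and drop together gives a lean of about 3 mm and a drop of 5.06 mm, so the pin is caught. Next comes the gentle recentring.

```bash
python3 -m creep '[[150,0.2,0.7,0,0],[150,0.4,1.4,0,0],[150,0.6,2.1,0,0],[150,0.8,2.8,0,0],[150,1,3.5,-0.2,0],[150,1,3.5,-0.2,0]]'; python3 head.py
```

```text
t: 28.93
tool_pos: [0.5827, -0.1232, 0.1267]
tool_rot: [-1.642, 2.678, -0.001]
contact_force: [2.0, -0.1, -0.0]
opening: 0.0352
mix [  1.1144  81.7591 126.6824] Fmix [ 1.9  0.2 -0. ] t 28.9333 q6 -3.0041572557489644
 red rect [191, 70, 71, 71, 3992] cen [225.9 104.9] hullA 3947.5 minrect ((226.0, 105.0), (70.0, 70.0), 90.0)
 red rect [239, 241, 61, 101, 3014] cen [270.1 291.8] hullA 3063.0 minrect ((269.5528564453125, 293.59710693359375), (99.84141540527344, 33.36527633666992), 70.90650939941406)
obs [ 225.9  104.9 3947.5] model0 [ 212.1  108.  5242. ] model5 [ 215.4  108.4 4755.8]
```

The handle followed the tool back about 3 mm at 1.9 N, which is friction only, so there is no force on the pin. Next I centre the cage, lift off, shut the fingers and move above the pin.

```bash
python3 -m creep '[[150,-0.9,-3,0,0],[150,-2.3,-7.7,0,0],[150,-2.3,-7.7,-10,0],[150,-2.3,-7.7,-28,0],[150,-2.3,-7.7,-48,0],[150,-2.3,-7.7,-68,0],[200,-2.3,-7.7,-88,0],[255,-2.3,-7.7,-100,0.1],[255,-2.3,-7.7,-105,0.2],[255,-2.3,-7.7,-105,0.3],[255,-2.3,-7.7,-105,0.4],[255,-2.3,-7.7,-105,0.5]]' 40; python3 side.py; python3 -c "
from m import *
print(local(world(0,0,190)),ctrl.get_obs()['opening'])"
```

```text
t: 29.98
tool_pos: [0.5906, -0.1245, 0.2323]
tool_rot: [-0.921, 3.003, -0.0]
contact_force: [0.3, -0.2, 0.1]
opening: 0.0001
side [([331, 127, 8, 6, 31], [334.45, 129.35]), ([321, 156, 10, 13, 95], [325.56, 161.74]), ([294, 172, 17, 14, 104], [302.23, 178.64])]
exp head cen [324.2967 159.5684]
exp head cen [324.1451 161.181 ]
[200.4 262.8  87.1  43.2] 0.61
[ 64.0097 -51.7608  42.0206] -3.277795636021766e-07
```

```bash
python3 -m creep '[[255,7,-6,0,0.02],[255,20,-16,0,0.05],[255,33,-27,0,0.1],[255,46,-37,0,0.1],[255,57,-46,0,0.1],[255,64,-51,0,0.1],[255,65,-51,5,0.1],[255,65,-51,18,0.1],[255,65,-51,30,0.1],[255,65,-51,30,0.1]]'; python3 head.py; python3 -c "
from m import *
o=ctrl.get_obs();print('tcp',proj('wrist',o['tool_pos']))
for d in (25,35): print(d,proj('wrist',np.array(o['tool_pos'])-[0,0,d/1e3]))"
```

```text
t: 30.92
tool_pos: [0.5638, -0.2017, 0.1966]
tool_rot: [0.778, -3.038, -0.008]
contact_force: [-0.6, -0.6, -0.6]
opening: -0.0
mix [ -3.4721   1.0942 196.5885] Fmix [-0.5 -0.7 -0.6] t 30.9167 q6 -2.539865866041347
 red rect [264, 221, 38, 40, 1227] cen [281.9 242.1] hullA 1226.0 minrect ((282.5, 240.5), (39.0, 37.0), 90.0)
 red rect [331, 286, 36, 24, 365] cen [346.1 298.9] hullA 414.0 minrect ((348.5216064453125, 302.47027587890625), (30.07027816772461, 19.115581512451172), 36.02737808227539)
obs None model0 [ 278.9  250.6 1814.1] model5 [ 278.9  247.4 1720.8]
tcp [283.6945 275.6596]
25 [283.393 255.082]
35 [283.2926 248.2125]
```

```bash
python3 -m creep '[[255,-1.5,0,5,0],[255,-1.5,0,12,0],[255,-1.5,0,18,0],[255,-1.5,0,22,0],[255,-1.5,0,25,0],[255,-1.5,0,26.5,0],[255,-1.5,0,28,0],[255,-1.5,0,29,0],[255,-1.5,0,30,0],[255,-1.5,0,30,0]]'; python3 side.py|head -1
```

```text
t: 31.8
tool_pos: [0.567, -0.2026, 0.1714]
tool_rot: [-0.777, 3.044, -0.0]
contact_force: [-0.0, -0.3, 0.5]
opening: -0.0003
side [([336, 125, 4, 8, 18], [337.22, 128.28]), ([321, 158, 10, 11, 78], [325.58, 163.06]), ([295, 173, 16, 13, 89], [302.35, 178.67])]
```

```bash
python3 -m creep '[[255,0,0,1,0],[255,0,0,2,0],[255,0,0,3,0],[255,0,0,4,0],[255,0,0,5,0],[255,0,0,6,0],[255,0,0,7,0],[255,0,0,8,0]]'; python3 side.py|head -1
```

```text
t: 32.57
tool_pos: [0.5693, -0.2036, 0.1672]
tool_rot: [-0.776, 3.038, -0.007]
contact_force: [0.9, 0.1, 11.8]
opening: -0.0001
side [([335, 125, 5, 7, 21], [336.9, 127.81]), ([321, 157, 9, 12, 72], [325.14, 163.12]), ([295, 173, 16, 13, 88], [302.42, 178.66])]
```

```bash
python3 -m creep '[[255,0,0,0,0],[255,0,0,0,0],[255,0,0,0,0]]'; python3 side.py|head -1;python3 -m creep '[[255,0,0,0.7,0],[255,0,0,1.4,0],[255,0,0,2,0],[255,0,0,2,0]]'; python3 side.py|head -1
```

```text
t: 32.92
tool_pos: [0.5687, -0.2034, 0.1665]
tool_rot: [-0.777, 3.04, -0.005]
contact_force: [1.0, 1.2, 8.3]
opening: -0.0003
side [([335, 125, 5, 7, 18], [337.22, 128.0]), ([321, 158, 9, 11, 69], [325.23, 163.51]), ([295, 173, 16, 13, 89], [302.46, 178.66])]
t: 33.35
tool_pos: [0.5692, -0.2036, 0.165]
tool_rot: [-0.776, 3.039, -0.007]
contact_force: [1.2, 0.0, 9.6]
opening: -0.0003
side [([335, 125, 5, 7, 22], [337.14, 127.64]), ([320, 159, 10, 10, 68], [325.0, 164.03]), ([295, 173, 16, 13, 89], [302.35, 178.67])]
```

The pin is sinking at about 9 N, so I continue slowly.

```bash
python3 -m creep '[[255,0,0,0.7,0],[255,0,0,1.4,0],[255,0,0,2.1,0],[255,0,0,2.8,0],[255,0,0,3.5,0],[255,0,0,4.2,0],[255,0,0,4.9,0],[255,0,0,5.6,0],[255,0,0,6.3,0],[255,0,0,7,0],[255,0,0,7,0]]'; python3 side.py|head -1
```

```text
t: 34.37
tool_pos: [0.5694, -0.2036, 0.1581]
tool_rot: [-0.776, 3.038, -0.007]
contact_force: [0.8, -0.3, 8.7]
opening: 0.0003
side [([335, 125, 5, 7, 21], [336.9, 127.52]), ([320, 161, 10, 10, 68], [324.66, 166.03]), ([294, 173, 17, 13, 89], [302.33, 178.7])]
```

```bash
python3 -m creep '[[255,0,0,0.9,0],[255,0,0,1.8,0],[255,0,0,2.7,0],[255,0,0,3.6,0],[255,0,0,4.5,0],[255,0,0,5.4,0],[255,0,0,6.3,0],[255,0,0,7.2,0],[255,0,0,8.1,0],[255,0,0,9,0],[255,0,0,9,0]]'; python3 side.py|head -1
```

```text
t: 35.38
tool_pos: [0.5695, -0.2036, 0.149]
tool_rot: [-0.776, 3.038, -0.007]
contact_force: [1.5, 0.8, 8.3]
opening: -0.0002
side [([335, 125, 4, 7, 22], [336.64, 127.64]), ([320, 163, 10, 11, 70], [324.5, 168.8]), ([295, 173, 16, 13, 88], [302.42, 178.66])]
```

```bash
python3 -m creep '[[255,0,0,0.8,0],[255,0,0,1.6,0],[255,0,0,2.4,0],[255,0,0,3.2,0],[255,0,0,4,0],[255,0,0,4.8,0],[255,0,0,5.6,0],[255,0,0,6.4,0],[255,0,0,7,0],[255,0,0,7,0]]'; python3 side.py|head -1
```

```text
t: 36.32
tool_pos: [0.5697, -0.2037, 0.1419]
tool_rot: [-0.776, 3.038, -0.008]
contact_force: [2.7, -0.4, 8.1]
opening: -0.0003
side [([335, 128, 4, 4, 13], [336.54, 129.62]), ([320, 165, 9, 11, 64], [324.12, 170.97]), ([295, 173, 17, 13, 92], [302.84, 178.98])]
```

About 4 mm remain. I use small steps and watch for the force rise when the head seats.

```bash
python3 -m creep '[[255,0,0,0.6,0],[255,0,0,1.2,0],[255,0,0,1.8,0],[255,0,0,2.4,0],[255,0,0,3,0],[255,0,0,3,0]]'; python3 side.py|head -1; python3 -m creep '[[255,0,0,0.4,0],[255,0,0,0.8,0],[255,0,0,0.8,0]]'
```

```text
t: 36.92
tool_pos: [0.5697, -0.2037, 0.1388]
tool_rot: [-0.776, 3.038, -0.007]
contact_force: [3.1, 0.4, 7.2]
opening: -0.0
side [([335, 129, 4, 4, 9], [336.11, 130.67]), ([320, 166, 9, 11, 63], [324.0, 171.75]), ([295, 173, 17, 13, 90], [303.04, 179.06])]
t: 37.27
tool_pos: [0.5698, -0.2038, 0.1386]
tool_rot: [-0.776, 3.038, -0.008]
contact_force: [2.4, 0.0, 9.7]
opening: 0.0001
```

```bash
python3 -m creep '[[255,0,0,0.5,0],[255,0,0,1,0],[255,0,0,1.4,0],[255,0,0,1.4,0]]'
```

```text
t: 37.6
tool_pos: [0.5702, -0.204, 0.1384]
tool_rot: [-0.776, 3.037, -0.009]
contact_force: [-0.1, 0.9, 14.0]
opening: -0.0002
```

The force rises with no further travel at z = 0.1384, against 0.138 expected, so the head is seated. I retreat and check.

```bash
python3 -m creep '[[255,0,0,-4,0],[255,0,0,-10,0],[255,0,0,-24,0],[255,0,0,-42,0],[255,0,0,-62,0],[255,10,0,-80,0],[255,30,0,-90,0],[255,55,0,-95,0],[255,80,0,-95,0],[255,100,0,-95,0],[255,110,0,-95,0],[255,110,0,-95,0]]'
python3 - <<'E'
from m import *
o=ctrl.get_obs();print(o['tool_pos'],o['contact_force'],o['t'])
S=cv2.resize(ctrl.get_image('side')[110:230,250:390,::-1],(467,400),interpolation=cv2.INTER_CUBIC);W=cv2.resize(ctrl.get_image('wrist')[60:300,180:380,::-1],(333,400),interpolation=cv2.INTER_CUBIC)
cv2.imwrite('pics/g.png',np.hstack([S,W]))
E
python3 side.py
```

```text
t: 38.6
tool_pos: [0.4692, -0.256, 0.2284]
tool_rot: [0.774, -3.044, 0.0]
contact_force: [0.7, -0.2, 0.1]
opening: 0.0001
[ 0.4692 -0.256   0.2284] [ 0.6518 -0.186   0.0856] 38.6
side [([331, 125, 9, 8, 35], [334.66, 128.86]), ([320, 164, 9, 13, 93], [323.8, 170.05]), ([295, 173, 17, 13, 91], [302.96, 179.11])]
exp head cen [324.2967 159.5684]
exp head cen [324.1451 161.181 ]
[316.6 164.7  14.2  14.3] 0.59
```

View pics/g.png

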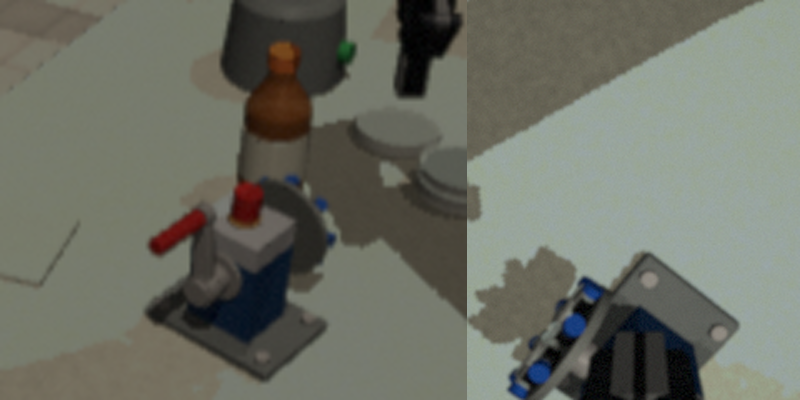

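The final picture shows the red head sitting on the brass ring at about (247,205) in the crop with no shank visible. The crank stands just past upright and the gripper is clear. One more number before handing in.

Run:
```python
from m import *
a=proj('side',world(0,0,160.5))
for z in(125.5,127.5,129): print(z,proj('side',world(0,0,z))-a)
print('obs',323.8-324.94,170.05-159.91)
im=ctrl.get_image('side').astype(int)
for v in range(172,184): print(v,im[v,316:332:2].tolist())
```

```text
125.5 [-1.0399 11.0645]
127.5 [-0.9818 10.4461]
129 [-0.9381  9.9812]
obs -1.1399999999999864 10.140000000000015
172 [[118, 120, 114], [112, 113, 106], [55, 8, 7], [71, 11, 10], [73, 10, 9], [69, 10, 9], [69, 53, 50], [75, 72, 66]]
173 [[118, 119, 113], [106, 105, 97], [58, 15, 11], [71, 14, 11], [73, 11, 9], [66, 12, 10], [86, 75, 70], [100, 96, 90]]
174 [[115, 114, 108], [87, 77, 65], [59, 13, 9], [70, 8, 5], [72, 10, 7], [64, 13, 11], [90, 79, 71], [106, 101, 95]]
175 [[109, 105, 99], [77, 63, 48], [66, 25, 12], [73, 15, 11], [71, 9, 9], [67, 21, 13], [99, 86, 72], [107, 101, 95]]
176 [[108, 103, 98], [84, 74, 64], [81, 51, 29], [76, 32, 19], [73, 23, 12], [79, 43, 23], [100, 90, 79], [106, 101, 96]]
177 [[109, 104, 98], [103, 97, 91], [92, 72, 52], [86, 58, 32], [81, 49, 27], [94, 72, 48], [96, 90, 82], [106, 101, 96]]
178 [[108, 103, 97], [108, 103, 97], [93, 87, 79], [96, 79, 63], [94, 77, 61], [99, 88, 76], [106, 101, 95], [107, 101, 96]]
179 [[102, 97, 92], [109, 104, 98], [106, 101, 96], [107, 101, 94], [105, 100, 93], [107, 101, 95], [107, 103, 97], [107, 102, 96]]
180 [[85, 81, 76], [101, 97, 91], [108, 103, 98], [108, 103, 98], [108, 103, 97], [108, 103, 98], [106, 101, 95], [106, 101, 96]]
181 [[74, 71, 67], [84, 80, 76], [102, 97, 92], [108, 103, 97], [108, 102, 97], [107, 102, 97], [107, 102, 96], [105, 100, 94]]
182 [[72, 69, 65], [74, 71, 67], [84, 79, 75], [102, 97, 92], [109, 103, 97], [108, 103, 98], [106, 102, 96], [93, 88, 83]]
183 [[72, 68, 64], [73, 69, 64], [74, 70, 66], [85, 80, 76], [102, 97, 92], [108, 102, 97], [100, 96, 90], [63, 60, 57]]
```

```bash
python3 -c "
from station import ctrl
print(ctrl.get_obs()['t'],ctrl.finish_job())"
```

```text
the job is handed in; nothing more can be done
38.85 None
```

The mixer is locked: the pin is pressed home through the shaft with its head on the brass ring, and I handed the job in at about 39 s of the 72 s allowed. I took the pin from the rack, stood it in the housing and swung the crank until the pin caught at about +0.2 rad. I then eased the crank back about 3 mm so it did not bear on the pin, and pressed the pin home with shut fingers.

**What the last checks showed:**
- **Catch:** the side camera showed a drop of about 5.1 mm, and the handle force rose from 2 N to about 6 N. The wrist camera's head-size check was too noisy to confirm the drop.
- **Pressing:** it took about 8–12 N, more than the 5 N stated. Travel stopped at a head height of 138.4 mm (138 expected), where the force rose to 14 N.
- **Final picture:** the head sits on the ring with no shank showing, the crank is just past upright and the gripper is clear.

**What failed or disagreed:**
- **Crank push:** my first push on the handle jammed by friction, before the pin had caught. The fingers pressed on it with about 37 N sideways and 27 N vertically, which is not gentle. I backed off and followed the handle's arc at 2–8 N after that.
- **Head drop:** the side image puts the head's total drop at about 32 mm, against 35 mm expected. The pin's earlier lean could explain part of this, and no gap shows under the head.
- **Bystanders:** I did not measure them separately. I steered clear of them, and those in the final picture (amber bottle, tubes on the disc) look undisturbed.

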